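# Pack the knock-out tower discs, screw the jar shut and set its keeper

## Task

Put every wooden disc into the clear jar. Then set the lid level on the jar's neck with its grip bar lying along the length of the base board, turn it back anticlockwise until it drops onto the thread start, and tighten it clockwise until it is fully home. Last, pull up the spring plunger of the keeper, swing its arm over the lid's edge to the other notch and let the plunger snap in; leave the ornaments and other bystanders where they are.

Things in the scene. Friction and masses are not known exactly. Their poses are not given: they have to be found in the camera images.
- stand: fixed cedar base board 170 mm (its x) by 360 mm (its y) by 15 mm thick; origin on the work surface below the jar's axis, z up; the board runs from y -95 to y +265 mm. It carries the clear jar (on the origin) and the keeper post (at y +165 mm). Its length is its y axis
- jar_mouth (a point): centre of the fixed clear jar's mouth, on its axis at the height of the rim, 130 mm above the work surface; axes as the stand's. Bore 104 mm, outer diameter 112 mm (126 mm over the thread ridges), inner floor 110 mm below the rim. Four-start lug thread, right-handed (clockwise from above tightens)
- lid_grip (a point): the loose wooden lid (138 mm across, 0.28 kg), at the centre of its grip bar; z up, bar along y (a half turn is the same). Flange 6 mm thick, skirt 25 mm deep with four lugs inside that ride on the jar's thread (2.5 mm radial play); bar on top 20 mm wide, 80 long, 26 high. The point is 13 mm above the flange's top, 44 mm above what the skirt stands on
- lid_under (a point): the same lid, centre of the flange's underside, 19 mm below lid_grip. Bar along the stand's y (within 20 degrees): lugs rest on the ridges, this point 18 mm above jar_mouth; clockwise is blocked after 28 degrees. Turned back anticlockwise 33 to 47 degrees (stop at 47) it drops to 6 mm; then clockwise draws it down evenly over about 58 degrees to a stop: fully home, 0 mm
- disc1_c (a point): loose plain wooden disc, 60 mm diameter, 20 mm thick, lying flat on the board; the point is its centre, half-way up. All four discs are alike; two to four are present
- disc2_c (a point): loose plain wooden disc, 60 mm diameter, 20 mm thick, lying flat on the board; the point is its centre, half-way up. All four discs are alike; two to four are present
- disc3_c (a point): loose plain wooden disc, 60 mm diameter, 20 mm thick, lying flat on the board; the point is its centre, half-way up. All four discs are alike; two to four are present
- disc4_c (a point): loose plain wooden disc, 60 mm diameter, 20 mm thick, lying flat on the board; the point is its centre, half-way up. All four discs are alike; two to four are present
- plunger_knob (a point): centre of the plunger's round wooden knob, 30 mm diameter, 30 mm high, upright axis, free to spin on its stem, on the keeper arm 60 mm from the pivot; 58 mm above the rim's height when the pin is in a notch. It is pulled straight up against a spring (5 N at rest, 10 N at 20 mm)
- plunger (a joint): how far the plunger is pulled up (m): 0 snapped in a notch, 0.020 fully up; the pin clears the notched plate above 0.009; if it stands on the plate between notches it reads about 0.009
- keeper (a joint): turn of the keeper arm about its upright pivot (rad), growing anticlockwise seen from above: 0 parked in the first notch, 0.873 (50 degrees) in the second notch, where the arm points to the jar and its tip lies over the lid's edge; end stops 0.04 rad beyond each notch. A notch leaves the pin 3 mm of play either way. The arm passes 3 mm above a lid that is fully home and strikes one that is not
- keeper_pivot (a point): on the upright axis of the keeper arm, 165 mm from the jar's axis along the stand's +y, 143 mm above the work surface (half-way up the arm). The arm is 116 mm long, 24 mm wide, 8 mm thick
- kendama: bystander: wooden kendama lying down, 200 mm long, 60 mm high, origin under its middle
- paperweight: bystander: green glass ball paperweight with a flat foot, 74 mm across, 68 mm high, origin at its underside
- toy_phone: bystander: red plastic toy phone, 180 by 120 mm, 84 mm high, origin at its underside
- cat: bystander: white ceramic cat, 80 mm across, 140 mm high, origin at its underside
- mallet: bystander: small wooden mallet lying down, 165 mm long along its x, head 70 mm wide at +x, 32 mm high, origin at its underside
- teacup: bystander: blue ceramic teacup, 68 mm across, 60 mm high, origin at its underside
- tin: bystander: closed steel tin, 72 mm across, 90 mm high, origin at its underside
There are look-alikes about, which are no part of the job. What is shaped like the part that bears lid_grip but blue, turquoise or yellow is not meant.

How it is judged:
By the outcome, as a careful person would: the job done as asked, in the order asked, and still so for the second after the job is handed in, with the robot touching nothing.
Of disc1, disc2, disc3, disc4 only 2 to 4 are there at a start; the rules pass over those that are not, and their reading is None.
At some moment in a run one of disc1, disc2, disc3, disc4 may be knocked a few centimetres aside while the robot is not near it.
It also fails if it takes over 210 s, if anything falls off the work surface, if the arm or the gripper's body presses on something with over 40 N, if the wrist force passes 120 N, or if a joint passes its speed limit or range.

## Robot

A 6-joint arm with a two-finger parallel gripper is mounted at the origin on the work surface. World frame = base frame: x ahead of the robot, y to its left, z up, the work surface at z = 0. Lengths are in m, angles in rad, forces in N, time in s.
With the tool pointing down it reaches from about 0.3 to 0.85 m from the base axis. Payload 5.4 kg.
Tool frame: the origin (TCP) lies between the finger pads; the fingertips stand 17 mm ahead of it and the grasp point (between the pads) lies 2 mm behind it (manip.tcp_to_tips is the z of the fingertips in the tool frame, in m); z points along the fingers, y is the line along which they close (so a half turn about z gives the same grasp; the last joint's range is limited). The gripper opens to 85 mm and grips with 20 to 120 N. Pads are 22 mm wide; open, the fingers measure 114 mm over their backs; the gripper's body (76 mm by 85 mm) begins 54 mm behind the grasp point. The pads swing forward as they close: fully open they stand 13 mm farther back than shut.
Start: joints at [-1.432, 0.158, 1.597, -0, 1.386, -0.21], TCP at [0.196, -0.54, 0.248] pointing down, gripper open.
Joint ranges: [-2.91, 2.91], [-0.94, 2.29], [0.18, 2.7], [-1.29, 4.43], [0.17, 2.64], [-3, 3]. Speed limits (rad/s): [2.57, 2.57, 3.14, 3.14, 3.14, 3.14].

## Interface

Orientations are given as a unit quaternion [w, x, y, z].
In Python, from cell import manip gives the robot as it stands. The module is installed in compiled form; this text tells all that it offers.
- The arm moves only by the tool carry_out, never from a script. Its argument "commands" is a list of rows, each a list of 3 entries, a list of its own where there are three numbers: the shift along the tool's x, y, z in cm, then the turn about the tool's z in degrees, then the gripper command: -1 is shut, 1 is fully open, values between are in proportion. In form: [[[tx, ty, tz], twist, claw], ...]. A call has exactly 10 rows; each row shifts and turns the commanded pose from where the row before left it, along the tool's axes as they then stand; what a row does not reach is not made up. A row lasts 1/10 s, in which the tool goes at most 50 mm and 8.59 degrees, less where a joint would pass 70% of its speed; a pose out of reach is approached as far as the arm can. A call with a gripper value outside its range is refused whole. The fingers move at their own pace and stop on an object; "squeeze" is the grip in N (left out, the last holds). Time passes only in rows, so rows that do not move let the fingers close, or fill a call up. It gives the time, the measured TCP pose, the force, the opening and the grip force at its end, in the units of the state.
- manip.observe(): the state, without advancing time (a new reading comes with each control period).
- manip.read_camera(name): name is "scene" or "top" or "wrist"; returns a dict with "color" (480x640x3 uint8, red, green, blue), "mtx" (3x3 intrinsics, pixels), "world_to_cam" (4x4, takes a point from world to camera coordinates); the wrist camera has in their place "tool_from_camera" (4x4, takes a point from camera to tool coordinates, whose origin is the TCP and whose axes are the flange's). Camera axes: x right, y up, looking along -z (the intrinsics and any distortion apply to the point x, -y, -z); pixel columns grow to the right and rows downward; lengths in m; the calibration is good to about 2 mm. A picture is of the moment at which its call begins: read the wrist's pose just before it. There is no depth.
- manip.sign_off(): hands the job in; it is judged then, once.
The state is a dict: "time_s": time; "joint_positions": joint angles; "qvel": joint speeds; "effort": joint torques, N m; "tcp_pos": TCP position; "eef_rot": TCP orientation; "wrist_force": force on the tool from outside, world axes, zero at the start; "moment": the same for the moment, N m; "width": opening from 0.0 (shut) to 1.0 (fully open); "grasp_force": force on a finger pad.
Only numpy, scipy, OpenCV 4.12 (cv2) and the standard library are available. Lean on these libraries where they do the work, as an engineer would, in place of code of your own. Each camera call takes 0.05 s, during which the arm holds its last target. There are 200 camera calls.

## Working session

There is one attempt and no reset: what is moved stays moved. The work goes in short steps, Python scripts to look and compute and a tool call to move; the robot and the scene stay as the last step left them, time stands still between calls to the robot, and variables do not carry over. Pictures are saved under pics/ and viewed, at most 14 in all, crops included, and the job is handed in when it is done.

Besides the shell and the picture viewer there is one more tool, called in YAML: its name, and indented under it one key for each argument. carry_out: Moves the arm, as the interface text tells. Its arguments: {"type":"object","properties":{"commands":{"type":"array"},"squeeze":{"type":"number"}},"required":["commands"]}

```bash
mkdir -p pics
cat > h.py <<'E'
import numpy as np, cv2
from cell import manip
from scipy.spatial.transform import Rotation as R
def rot(q): return R.from_quat([q[1],q[2],q[3],q[0]]).as_matrix()
def snap(n,f=None):
    s=manip.observe(); c=manip.read_camera(n)
    K=np.array(c['mtx'])
    if n=='wrist':
        T=np.eye(4);T[:3,:3]=rot(s['eef_rot']);T[:3,3]=s['tcp_pos'];M=T@np.array(c['tool_from_camera'])
    else: M=np.linalg.inv(np.array(c['world_to_cam']))
    if f: cv2.imwrite('pics/'+f,c['color'][:,:,::-1])
    return c['color'],K,M,c
def ray(K,M,u,v):
    d=np.array([(u-K[0,2])/K[0,0],-(v-K[1,2])/K[1,1],-1.]);return M[:3,3],M[:3,:3]@d
def onz(K,M,u,v,z):
    o,d=ray(K,M,u,v);return o+d*(z-o[2])/d[2]
def proj(K,M,p):
    q=np.linalg.inv(M)@np.append(p,1);return K[0,0]*q[0]/-q[2]+K[0,2],K[1,1]*-q[1]/-q[2]+K[1,2]
E
python3 - <<'E'
from h import *
for n in('scene','top'):
    i,K,M,c=snap(n,n+'0.png');print(n,K.round(1).tolist(),M.round(3).tolist(),[k for k in c])
s=manip.observe();print(s);i,K,M,c=snap('wrist');print(c.keys(),c['tool_from_camera'],manip.tcp_to_tips)
E
```

```text
scene [[447.4, 0.0, 321.4], [0.0, 447.4, 239.7], [0.0, 0.0, 1.0]] [[-0.247, -0.744, 0.621, 1.317], [0.969, -0.198, 0.147, 0.038], [0.013, 0.638, 0.77, 1.08], [0.0, 0.0, 0.0, 1.0]] ['color', 'mtx', 'world_to_cam']
top [[477.6, 0.0, 323.8], [0.0, 477.6, 237.2], [0.0, 0.0, 1.0]] [[-0.016, 0.989, -0.146, 0.386], [-0.999, -0.02, -0.026, -0.163], [-0.028, 0.145, 0.989, 1.233], [0.0, 0.0, 0.0, 1.0]] ['color', 'mtx', 'world_to_cam']
{'time_s': 0.1, 'joint_positions': array([-1.43209004e+00,  1.59022120e-01,  1.59810841e+00, -1.83069344e-05,
        1.38622111e+00, -2.10147628e-01]), 'qvel': array([-0.00020236, -0.00095337, -0.00447855,  0.00111386,  0.00069129,
        0.00021314]), 'effort': array([-6.19365510e-04, -3.96995616e+01, -3.32336104e+01, -1.61157777e-04,
        4.32032626e-03,  5.11438691e-05]), 'tcp_pos': array([ 0.19642279, -0.53985553,  0.24739401]), 'eef_rot': array([-8.79254654e-04,  9.84825474e-01,  1.73545416e-01,  2.24186780e-05]), 'wrist_force': array([0.37071213, 0.39085116, 0.27355225]), 'moment': array([-0.02142269, -0.02176546,  0.03949977]), 'grasp_force': 0.0, 'width': 1.0018866124255377}
dict_keys(['color', 'mtx', 'tool_from_camera']) [[ 1.04425489e-03  9.51280212e-01  3.08325911e-01  7.72575390e-02]
 [ 9.99999455e-01 -9.86486297e-04 -3.43238836e-04 -7.71980213e-04]
 [-2.23570267e-05  3.08326101e-01 -9.51280723e-01 -1.25796353e-01]
 [ 0.00000000e+00  0.00000000e+00  0.00000000e+00  1.00000000e+00]] 0.017
```

View pics/scene0.png

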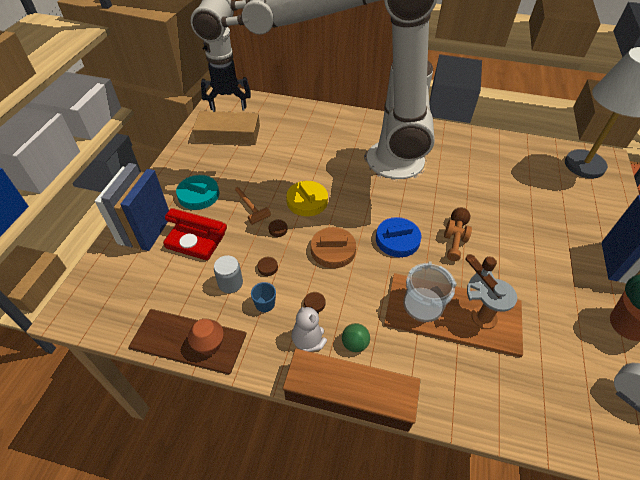

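View pics/top0.png

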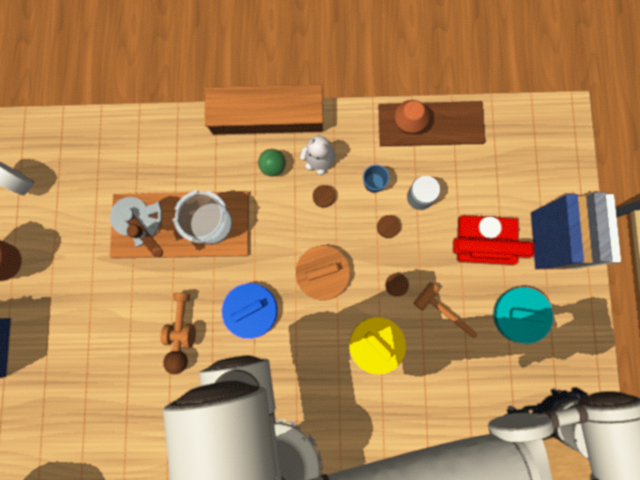

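```bash
cat > m1.py <<'E'
from h import *
for n in('top','scene'):
    i,K,M,c=snap(n); hsv=cv2.cvtColor(i,cv2.COLOR_RGB2HSV)
    print(n)
    def blobs(mask,z,amin=60,name=''):
        mask=cv2.morphologyEx(mask.astype(np.uint8),cv2.MORPH_OPEN,np.ones((3,3)))
        k,l,st,ce=cv2.connectedComponentsWithStats(mask)
        for j in range(1,k):
            if st[j,4]>amin: print(name,ce[j].round(1),st[j].tolist(),onz(K,M,*ce[j],z).round(3))
    for p in ([(324,196),(388,226),(397,285),(323,250),(323,272),(240,250),(300,190)] if n=='top' else [(278,228),(268,266),(315,301),(333,252)]): print(p,hsv[p[1],p[0]])
    H,S,V=[hsv[...,j].astype(int) for j in range(3)]
    blobs((V<115)&(S>110)&((H<16)|(H>172)),0.02,60,'dark')
E
python3 m1.py
python3 - <<'E'
import cv2
i=cv2.imread('pics/top0.png')[170:330,90:450]
cv2.imwrite('pics/t1.png',cv2.resize(i,None,fx=2.2,fy=2.2,interpolation=cv2.INTER_CUBIC))
E
```

```text
top
(324, 196) [ 12 179 120]
(388, 226) [ 11 179 117]
(397, 285) [ 13 184  65]
(323, 250) [ 14 178 203]
(323, 272) [ 13 177 212]
(240, 250) [ 14 183 212]
(300, 190) [ 18 126 228]
dark [432.4 119.5] [414, 104, 47, 31, 424] [ 0.874 -0.424  0.02 ]
dark [470.9 125. ] [455, 121, 29, 9, 148] [ 0.856 -0.524  0.02 ]
dark [265.3 128.4] [209, 123, 113, 12, 860] [0.862 0.02  0.02 ]
dark [237.4 209.8] [221, 192, 28, 44, 685] [0.642 0.093 0.02 ]
dark [632.3 199.5] [624, 195, 16, 10, 70] [ 0.647 -0.92   0.02 ]
dark [168.7 201.5] [161, 198, 17, 8, 109] [0.668 0.274 0.02 ]
dark [633.8 264.1] [627, 214, 13, 105, 358] [ 0.482 -0.905  0.02 ]
dark [138.  228.5] [133, 223, 10, 13, 77] [0.598 0.353 0.02 ]
dark [  9.  260.3] [0, 241, 22, 39, 684] [0.521 0.688 0.02 ]
dark [397.2 284.7] [386, 273, 23, 23, 411] [ 0.44  -0.314  0.02 ]
dark [425.7 297.4] [415, 283, 22, 27, 340] [ 0.407 -0.384  0.02 ]
dark [191.1 334.3] [188, 324, 8, 21, 133] [0.325 0.206 0.02 ]
dark [470.2 332.4] [465, 327, 12, 10, 65] [ 0.32 -0.49  0.02]
dark [177. 360.] [165, 351, 22, 22, 298] [0.263 0.24  0.02 ]
scene
(278, 228) [ 11 210  45
[... 1183 characters left out ...]
 319.3] [434, 299, 62, 39, 1278] [0.634 0.274 0.02 ]
dark [185. 342.] [129, 310, 117, 64, 3805] [ 0.884 -0.42   0.02 ]
dark [  8.5 336.4] [0, 327, 21, 21, 257] [ 0.985 -0.866  0.02 ]
dark [ 27.6 348.6] [15, 337, 29, 22, 335] [ 1.002 -0.797  0.02 ]
dark [213.4 434.9] [12, 352, 459, 128, 25608] [ 1.079 -0.26   0.02 ]
dark [299.5 398. ] [292, 391, 18, 14, 142] [ 0.95  -0.095  0.02 ]
dark [327.  405.1] [311, 398, 32, 16, 300] [ 0.95  -0.028  0.02 ]
dark [349.7 409.9] [344, 405, 15, 11, 109] [0.947 0.026 0.02 ]
dark [369.7 417.2] [356, 412, 29, 11, 182] [0.952 0.075 0.02 ]
dark [395.2 422. ] [382, 415, 25, 15, 172] [0.948 0.134 0.02 ]
dark [539.3 475.7] [527, 469, 30, 11, 183] [0.982 0.451 0.02 ]
```

View pics/t1.png

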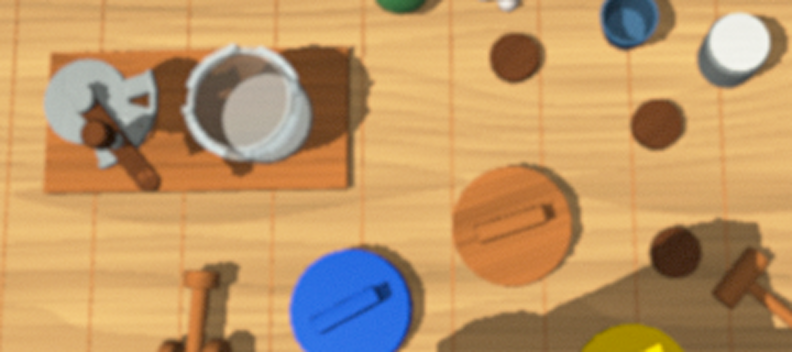

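```bash
cat > m2.py <<'E'
from h import *
i,K,M,c=snap('top')
px=[(113.6,194.1),(249.1,191.4),(249,255),(109.5,257.3)]
P=np.array([onz(K,M,*p,0.015) for p in px]);print(P.round(3))
print('edges',np.linalg.norm(P-np.roll(P,-1,0),axis=1).round(3))
e=(P[0]-P[1])+(P[3]-P[2]);yaw=np.arctan2(-e[0],e[1]);print('yaw',np.degrees(yaw))
yv=np.array([-np.sin(yaw),np.cos(yaw)]);C=P[:,:2].mean(0);J=C-0.085*yv;print('jar',J.round(4),'pivot',(J+.165*yv).round(4))
hsv=cv2.cvtColor(i,cv2.COLOR_RGB2HSV);H,S,V=[hsv[...,j].astype(int) for j in range(3)]
def fit(mask,seed,z):
    k,l,st,ce=cv2.connectedComponentsWithStats(mask.astype(np.uint8));j=l[seed[1],seed[0]]
    m=(l==j).astype(np.uint8);ct=max(cv2.findContours(m,0,2)[0],key=len)
    el=cv2.fitEllipse(cv2.convexHull(ct));p=onz(K,M,*el[0],z)
    dd=np.mean(el[1])*(M[2,3]-z)/.989/K[0,0]
    print(seed,st[j,4],np.round(el[0],1),np.round(el[1],1),'dia',dd.round(4),p.round(4));return m
for s in[(324,196),(388,226),(397,285)]: fit((V<150)&(S>140)&(H<17),s,.02)
m=fit((S>150)&(V>120)&(H<17),(323,260),.031)
E
python3 m2.py
```

```text
[[0.692 0.424 0.015]
 [0.691 0.064 0.015]
 [0.523 0.063 0.015]
 [0.524 0.427 0.015]]
edges [0.36  0.168 0.364 0.168]
yaw -0.14504331728857267
jar [0.6076 0.1592] pivot [0.6081 0.3242]
(324, 196) 404 [324.2 195.8] [22.1 23.4] dia 0.0584 [ 0.674  -0.1338  0.02  ]
(388, 226) 412 [388.3 226.1] [22.  23.4] dia 0.0582 [ 0.5905 -0.2972  0.02  ]
(397, 285) 425 [396.9 284.4] [23.1 23.3] dia 0.0595 [ 0.4411 -0.3134  0.02  ]
(323, 260) 2362 [322.4 272.4] [54.6 55.6] dia 0.1402 [ 0.474  -0.1263  0.031 ]
```

carry_out:
  commands:
    - [[3.1,-1.3,0],0,1]
    - [[3.1,-1.3,0],0,1]
    - [[3.1,-1.3,0],0,1]
    - [[3.1,-1.3,0],0,1]
    - [[3.1,-1.3,0],0,1]
    - [[3.1,-1.3,0],0,1]
    - [[3.1,-1.3,0],0,1]
    - [[3.1,-1.3,0],0,1]
    - [[3.1,-1.3,0],0,1]
    - [[2.9,-1.3,0],0,1]
  squeeze: 40

```text
time_s: 1.3
tcp_pos: [0.4425, -0.3118, 0.2483]
eef_rot: [0.0, 0.985, 0.174, 0.0]
wrist_force: [-0.0, -0.6, -0.2]
width: 1.003
grasp_force: 0.0
```

carry_out:
  commands:
    - [[0,0,0],-7.8,1]
    - [[0,0,0],-7.8,1]
    - [[0,0,0],-7.8,1]
    - [[0,0,0],-7.8,1]
    - [[0,0,0],-7.8,1]
    - [[0,0,0],-7.8,1]
    - [[0,0,0],-7.8,1]
    - [[0,0,0],-7.8,1]
    - [[0,0,0],-7.6,1]
    - [[0,0,0],0,1]

```text
time_s: 2.3
tcp_pos: [0.4415, -0.3129, 0.2482]
eef_rot: [-0.0, 0.707, 0.707, 0.0]
wrist_force: [-0.4, 0.1, 0.1]
width: 0.999
grasp_force: 0.0
```

```bash
cat > w.py <<'E'
import sys
from h import *
# usage: w.py disc|lid x y : find via wrist near the expected pos
def phi():
    X=rot(manip.observe()['eef_rot'])[:,0];return np.degrees(np.arctan2(X[1],X[0]))
def totool(d):
    return rot(manip.observe()['eef_rot']).T@np.asarray(d,float)*100
def fit(i,K,M,mask,guess,z,dia):
    u,v=proj(K,M,guess)
    m=cv2.morphologyEx(mask.astype(np.uint8),cv2.MORPH_OPEN,np.ones((5,5)))
    for ct in cv2.findContours(m,0,2)[0]:
        if len(ct)<20: continue
        el=cv2.fitEllipse(cv2.convexHull(ct));p=onz(K,M,*el[0],z)
        h=cv2.convexHull(ct)[:,0];Q=np.array([onz(K,M,*q,z) for q in h.astype(float)])
        (c2,r)=cv2.minEnclosingCircle(Q[:,:2].astype(np.float32))
        if abs(2*r-dia)<.25*dia and np.hypot(*(np.array(c2)-guess[:2]))<.12: print('found centre',np.round(c2,4),'dia',round(2*r,4),'ellipse c',p.round(4),'pix',np.round(el[0],1));best=p
    return None
if __name__=='__main__':
    i,K,M,c=snap('wrist',sys.argv[3] if len(sys.argv)>3 else None);hsv=cv2.cvtColor(i,cv2.COLOR_RGB2HSV);H,S,V=[hsv[...,j].astype(int) for j in range(3)]
    g=[float(sys.argv[1]),float(sys.argv[2])]
    fit(i,K,M,(V<150)&(S>130)&((H<17)|(H>172)),np.array(g+[.02]),.02,.06)
    s=manip.observe();print('tcp',s['tcp_pos'].round(4),'phi',phi().round(1),s['time_s'])
    t=proj(K,M,np.array(g+[.02]));print('expected pix',np.round(t,1),hsv[min(479,max(0,int(t[1]))),min(639,max(0,int(t[0])))])
E
python3 w.py .441 -.313 w0.png
```

```text
found centre [ 0.4402 -0.3105] dia 0.0611 ellipse c [ 0.4403 -0.3098  0.02  ] pix [323.4 199.3]
tcp [ 0.4415 -0.3129  0.2482] phi 89.8 2.35
expected pix [324.3 202.8] [ 11 166 120]
```

View pics/w0.png

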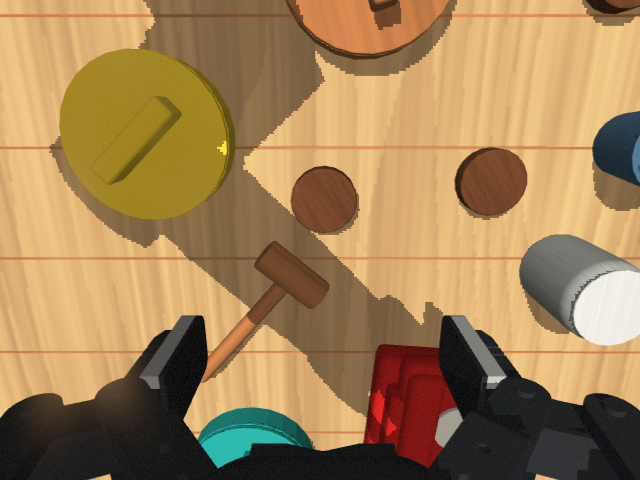

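carry_out:
  commands:
    - [[0.25,-0.15,3.5],0,1]
    - [[0,0,3.5],0,1]
    - [[0,0,3.5],0,1]
    - [[0,0,3.5],0,1]
    - [[0,0,3.5],0,1]
    - [[0,0,3.5],0,1]
    - [[0,0,2.2],0,1]
    - [[0,0,0],0,0]
    - [[0,0,0],0,0]
    - [[0,0,0],0,0]

```text
time_s: 3.35
tcp_pos: [0.4411, -0.3116, 0.0182]
eef_rot: [0.002, 0.708, 0.707, -0.0]
wrist_force: [-0.3, -0.0, -0.1]
width: 0.687
grasp_force: 42.8
```

carry_out:
  commands:
    - [[0,0,0],0,0]
    - [[0,0,0],0,0]
    - [[0,0,-2],0,0]
    - [[0,0,-4],0,0]
    - [[0,0,-4],0,0]
    - [[0,0,-4],0,0]
    - [[0,0,-4],0,0]
    - [[0,0,-4],0,0]
    - [[0,0,0],0,0]
    - [[0,0,0],0,0]

```text
time_s: 4.35
tcp_pos: [0.4405, -0.3109, 0.2378]
eef_rot: [0.002, 0.707, 0.707, -0.0]
wrist_force: [-0.8, 0.9, -1.0]
width: 0.685
grasp_force: 43.1
```

carry_out:
  commands:
    - [[3.4,1.67,0],0,0]
    - [[3.4,1.67,0],0,0]
    - [[3.4,1.67,0],0,0]
    - [[3.4,1.67,0],0,0]
    - [[3.4,1.67,0],0,0]
    - [[3.4,1.67,0],0,0]
    - [[3.4,1.67,0],0,0]
    - [[3.4,1.67,0],0,0]
    - [[3.4,1.67,0],0,0]
    - [[3.4,1.67,0],0,0]

```text
time_s: 5.35
tcp_pos: [0.6065, 0.0312, 0.234]
eef_rot: [-0.001, 0.707, 0.707, -0.001]
wrist_force: [-0.0, -0.5, -0.4]
width: 0.686
grasp_force: 43.1
```

Run:
```python
from h import *
s=manip.observe();print(s['tcp_pos'].round(4));i,K,M,c=snap('wrist','w1.png');np.savez('w1.npz',K=K,M=M)
print(proj(K,M,[.608,.159,.13]),proj(K,M,[.668,.159,.13]),proj(K,M,[.608,.215,.13]))
```

```text
[0.6065 0.0312 0.234 ]
(np.float64(330.2758530474787), np.float64(8.351437810100862)) (np.float64(449.34391167010455), np.float64(8.333747638624942)) (np.float64(331.06454433839593), np.float64(-128.48764204840163))
```

View pics/w1.png

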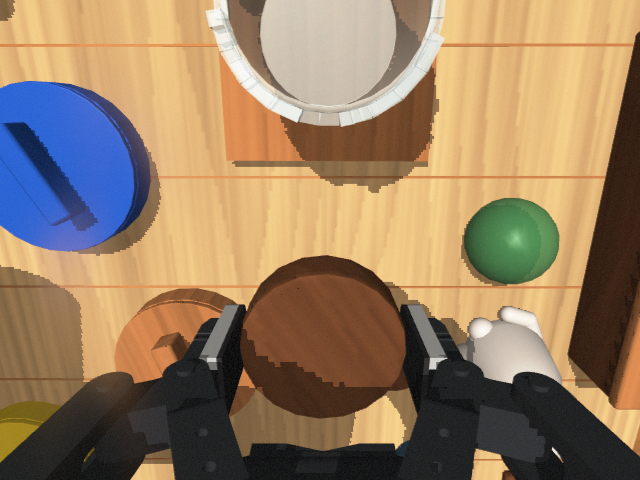

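carry_out:
  commands:
    - [[3.2,0.1,0],0,0]
    - [[3.2,0,0],0,0]
    - [[3.2,0,0],0,0]
    - [[3.2,0,0],0,0]
    - [[0,0,3],0,0]
    - [[0,0,3],0,0]
    - [[0,0,3],0,0]
    - [[0,0,1],0,0]
    - [[0,0,0],0,0]
    - [[0,0,0],0,0]

```text
time_s: 6.4
tcp_pos: [0.6087, 0.1574, 0.1371]
eef_rot: [0.0, 0.707, 0.707, 0.0]
wrist_force: [0.7, 0.7, 0.3]
width: 0.679
grasp_force: 43.2
```

carry_out:
  commands:
    - [[0,0,0],0,0.52]
    - [[0,0,0],0,0.54]
    - [[0,0,0],0,0.56]
    - [[0,0,0],0,0.58]
    - [[0,0,0],0,0.6]
    - [[0,0,-2],0,0.6]
    - [[0,0,-4],0,0.6]
    - [[0,0,-4],0,0.6]
    - [[0,0,-4],0,0.6]
    - [[0,0,0],0,1]

```text
time_s: 7.4
tcp_pos: [0.6113, 0.1578, 0.2843]
eef_rot: [0.004, 0.707, 0.707, 0.005]
wrist_force: [0.2, -0.1, 1.5]
width: 0.942
grasp_force: 0.0
```

```bash
python3 m1.py | grep -n found; python3 m2.py
python3 - <<'E'
from h import *
snap('scene','s2.png');i=cv2.imread('pics/s2.png')[150:390,180:530];cv2.imwrite('pics/s2c.png',cv2.resize(i,None,fx=2.2,fy=2.2))
E
```

```text
[[0.692 0.424 0.015]
 [0.691 0.064 0.015]
 [0.523 0.063 0.015]
 [0.524 0.427 0.015]]
edges [0.36  0.168 0.364 0.168]
yaw -0.14504331728857267
jar [0.6076 0.1592] pivot [0.6081 0.3242]
(324, 196) 423 [324.8 194.8] [22.6 25.5] dia 0.0618 [ 0.6765 -0.1355  0.02  ]
(388, 226) 410 [388.4 226.2] [21.9 23.3] dia 0.058 [ 0.5903 -0.2972  0.02  ]Traceback (most recent call last):
  File "m2.py", line 15, in <module>
    for s in[(324,196),(388,226),(397,285)]: fit((V<150)&(S>140)&(H<17),s,.02)
                                             ~~~^^^^^^^^^^^^^^^^^^^^^^^^^^^^^^
  File "m2.py", line 12, in fit
    el=cv2.fitEllipse(cv2.convexHull(ct));p=onz(K,M,*el[0],z)
cv2.error: OpenCV(4.12.0) /io/opencv/modules/imgproc/src/shapedescr.cpp:361: error: (-201:Incorrect size of input array) There should be at least 5 points to fit the ellipse in function 'fitEllipseNoDirect'
```

View pics/s2c.png

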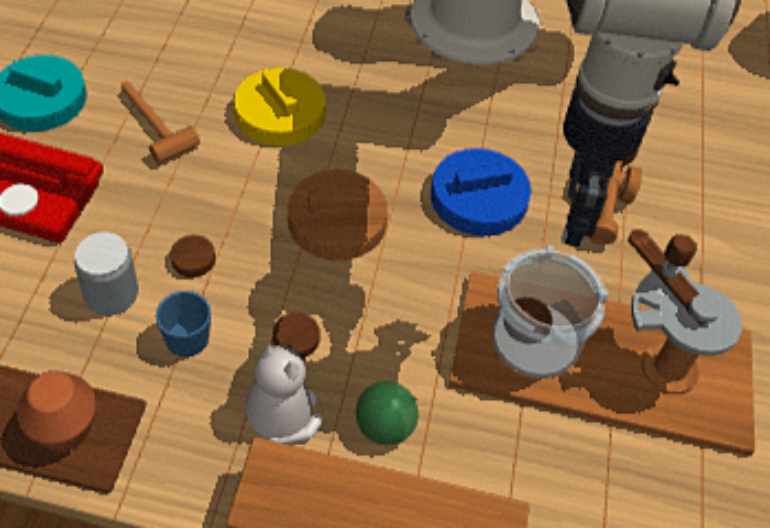

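carry_out:
  commands:
    - [[-4.2,-0.2,0],0,1]
    - [[-4.2,-0.2,0],0,1]
    - [[-4.2,-0.2,0],0,1]
    - [[-4.2,-0.2,0],0,1]
    - [[-4.2,-0.2,0],0,1]
    - [[-4.2,-0.2,0],0,1]
    - [[-4.2,-0.2,0],0,1]
    - [[-4.2,-0.2,0],0,1]
    - [[-4.2,-0.2,0],0,1]
    - [[-4.2,-0.2,0],0,1]

```text
time_s: 8.6
tcp_pos: [0.5869, -0.2636, 0.2738]
eef_rot: [-0.002, 0.707, 0.707, -0.0]
wrist_force: [0.4, -0.0, -0.2]
width: 0.999
grasp_force: 0.0
```

carry_out:
  commands:
    - [[-3.0,0,2],0,1]
    - [[0,0,3],0,1]
    - [[0,0,3],0,1]
    - [[0,0,0],0,1]
    - [[0,0,0],0,1]
    - [[0,0,0],0,1]
    - [[0,0,0],0,1]
    - [[0,0,0],0,1]
    - [[0,0,0],0,1]
    - [[0,0,0],0,1]

```text
time_s: 9.6
tcp_pos: [0.5882, -0.2925, 0.1967]
eef_rot: [0.0, 0.707, 0.707, 0.0]
wrist_force: [0.2, -0.6, 0.1]
width: 1.002
grasp_force: 0.0
```

```bash
python3 w.py .590 -.297
```

```text
found centre [ 0.5905 -0.2935] dia 0.0616 ellipse c [ 0.5906 -0.2927  0.02  ] pix [328.1 217.3]
tcp [ 0.5881 -0.2925  0.1966] phi 90.0 9.65
expected pix [327.3 222.7] [ 12 159 120]
```

carry_out:
  commands:
    - [[-0.1,0.25,3],0,1]
    - [[0,0,3.5],0,1]
    - [[0,0,3.5],0,1]
    - [[0,0,3.5],0,1]
    - [[0,0,3.0],0,1]
    - [[0,0,1.4],0,1]
    - [[0,0,0],0,1]
    - [[0,0,0],0,0]
    - [[0,0,0],0,0]
    - [[0,0,0],0,0]

```text
time_s: 10.65
tcp_pos: [0.5923, -0.2948, 0.0203]
eef_rot: [0.002, 0.707, 0.707, 0.0]
wrist_force: [-1.0, 0.3, 6.5]
width: 0.681
grasp_force: 43.4
```

carry_out:
  commands:
    - [[0,0,0],0,0]
    - [[0,0,0],0,0]
    - [[0,0,-2],0,0]
    - [[0,0,-4],0,0]
    - [[0,0,-4],0,0]
    - [[0,0,-4],0,0]
    - [[0,0,-4],0,0]
    - [[0,0,-4],0,0]
    - [[0,0,0],0,0]
    - [[0,0,0],0,0]

```text
time_s: 11.65
tcp_pos: [0.5911, -0.2939, 0.2393]
eef_rot: [0.002, 0.707, 0.707, 0.0]
wrist_force: [-0.7, -0.1, -0.6]
width: 0.683
grasp_force: 43.0
```

carry_out:
  commands:
    - [[4,0.15,0],0,0]
    - [[4,0.15,0],0,0]
    - [[4,0.15,0],0,0]
    - [[4,0.15,0],0,0]
    - [[4,0.15,0],0,0]
    - [[4,0.15,0],0,0]
    - [[4,0.15,0],0,0]
    - [[4,0.15,0],0,0]
    - [[4,0.15,0],0,0]
    - [[4,0.15,0],0,0]

```text
time_s: 12.65
tcp_pos: [0.6043, 0.1082, 0.2351]
eef_rot: [-0.001, 0.707, 0.707, -0.001]
wrist_force: [0.1, -0.4, -1.1]
width: 0.68
grasp_force: 43.1
```

carry_out:
  commands:
    - [[2.5,0.2,0],0,0]
    - [[2.5,0.15,0],0,0]
    - [[0,0,0],0,0]
    - [[0,0,3],0,0]
    - [[0,0,3],0,0]
    - [[0,0,3],0,0]
    - [[0,0,1],0,0]
    - [[0,0,0],0,0]
    - [[0,0,0],0,0]
    - [[0,0,0],0,0]

```text
time_s: 13.65
tcp_pos: [0.6105, 0.1564, 0.1394]
eef_rot: [0.001, 0.707, 0.707, 0.001]
wrist_force: [-0.1, 0.2, -0.0]
width: 0.681
grasp_force: 43.1
```

carry_out:
  commands:
    - [[0,0,0],0,0.52]
    - [[0,0,0],0,0.54]
    - [[0,0,0],0,0.56]
    - [[0,0,0],0,0.58]
    - [[0,0,0],0,0.6]
    - [[0,0,-2],0,0.6]
    - [[0,0,-4],0,0.6]
    - [[0,0,-4],0,0.6]
    - [[0,0,-4],0,0.6]
    - [[0,0,0],0,1]

```text
time_s: 14.65
tcp_pos: [0.6123, 0.1568, 0.2853]
eef_rot: [0.004, 0.707, 0.707, 0.005]
wrist_force: [-0.3, 0.7, 0.8]
width: 0.943
grasp_force: 0.0
```

carry_out:
  commands:
    - [[-2.7,0.6,0],-8.5,0.7]
    - [[-2.7,0.6,0],-8.5,0.7]
    - [[-2.7,0.6,0],-8.5,0.7]
    - [[-2.7,0.6,0],-8.5,0.7]
    - [[0,0,0],-8.5,0.7]
    - [[0,0,0],-8.5,0.7]
    - [[0,0,0],-8.5,0.7]
    - [[0,0,0],-8.5,0.7]
    - [[0,0,0],-8.5,0.7]
    - [[0,0,0],-8.5,0.7]

```text
time_s: 15.65
tcp_pos: [0.6554, 0.0578, 0.2764]
eef_rot: [-0.001, 0.041, 0.999, 0.0]
wrist_force: [0.1, 0.4, -0.3]
width: 0.853
grasp_force: 0.0
```

```bash
cat > m3.py <<'E'
from w import *
i,K,M,c=snap('top');hsv=cv2.cvtColor(i,cv2.COLOR_RGB2HSV);H,S,V=[hsv[...,j].astype(int) for j in range(3)]
fit(i,K,M,(V<150)&(S>140)&(H<17),np.array([.675,-.134,.02]),.02,.06)
fit(i,K,M,(S<60)&(V>110),np.array([.77,-.12,.13]),.13,.08)
s=manip.observe();print(s['tcp_pos'].round(4),phi())
E
python3 m3.py; python3 m1.py | sed -n 's/^dark/d/p' | head -20 | cut -c1-60
```

```text
found centre [ 0.6741 -0.1337] dia 0.0618 ellipse c [ 0.6743 -0.133   0.02  ] pix [323.9 195.7]
found centre [ 0.7649 -0.1114] dia 0.0744 ellipse c [ 0.7642 -0.1128  0.13  ] pix [313.6 148.7]
[0.6554 0.0579 0.2764] 175.6490046383661
d [447.7 121.2] [413, 103, 71, 32, 1096] [ 0.868 -0.463  0.0
d [277.9 128.1] [233, 123, 89, 11, 684] [ 0.862 -0.013  0.02
d [403.  142.2] [393, 138, 22, 8, 103] [ 0.814 -0.343  0.02 
d [325.2 195.7] [314, 186, 22, 21, 332] [ 0.674 -0.136  0.02
d [237.3 210.3] [221, 192, 28, 44, 785] [0.64  0.093 0.02 ]
d [632.3 199.5] [624, 195, 16, 10, 70] [ 0.647 -0.92   0.02 
d [632.4 252.4] [629, 229, 8, 46, 160] [ 0.511 -0.905  0.02 
d [  9.  260.3] [0, 241, 22, 39, 690] [0.521 0.688 0.02 ]
d [336.1 262.4] [328, 247, 21, 31, 425] [ 0.5   -0.161  0.02
d [637.1 295.1] [634, 276, 6, 43, 138] [ 0.405 -0.905  0.02 
d [337.4 286.2] [331, 281, 15, 12, 129] [ 0.439 -0.163  0.02
d [191.4 335.5] [188, 325, 8, 22, 118] [0.322 0.206 0.02 ]
d [632.7 443.4] [624, 420, 16, 51, 663] [ 0.056 -0.857  0.02
d [306.5  46. ] [202, 0, 207, 111, 17030] [-0.688 -0.532  0.
d [461.3 215.4] [453, 208, 17, 16, 206] [0.247 0.247 0.02 ]
d [197.9 230.2] [175, 218, 48, 26, 480] [ 0.524 -0.547  0.02
d [325.7 247.7] [311, 227, 42, 42, 788] [ 0.49  -0.145  0.02
d [186.4 252.2] [164, 244, 46, 17, 213] [ 0.613 -0.544  0.02
d [452.7 256.6] [447, 253, 13, 8, 86] [0.425 0.231 0.02 ]
d [490.1 263.1] [485, 257, 11, 14, 109] [0.421 0.341 0.02 ]
```

carry_out:
  commands:
    - [[-0.67,-3.8,0],0,1]
    - [[-0.67,-3.8,0],0,1]
    - [[-0.67,-3.8,0],0,1]
    - [[-0.67,-3.8,0],0,1]
    - [[-0.67,-3.8,0],0,1]
    - [[0,0,3],0,1]
    - [[0,0,3],0,1]
    - [[0,0,1],0,1]
    - [[0,0,0],0,1]
    - [[0,0,0],0,1]

```text
time_s: 16.8
tcp_pos: [0.6731, -0.1343, 0.2087]
eef_rot: [0.001, 0.044, 0.999, -0.0]
wrist_force: [0.3, -0.7, 0.3]
width: 1.0
grasp_force: 0.0
```

```bash
python3 w.py .674 -.134 w3.png; python3 -c "
from w import *
s=manip.observe()['tcp_pos'];print(totool([.674-s[0],-.134-s[1],0.020-s[2]]).round(2))"
```

```text
found centre [ 0.6734 -0.1308] dia 0.0625 ellipse c [ 0.6726 -0.1299  0.02  ] pix [328.1 214.2]
tcp [ 0.6735 -0.1344  0.2095] phi 175.0 16.85
expected pix [323.2 216.3] [ 11 165 110]
[ 0.02  0.06 18.95]
```

View pics/w3.png

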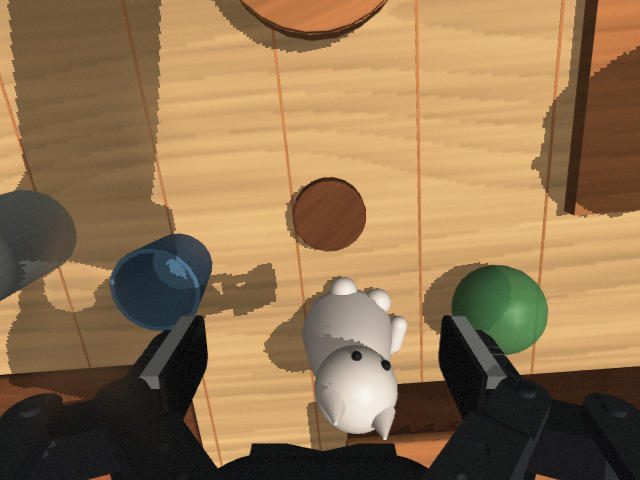

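carry_out:
  commands:
    - [[0.6,0.3,2],0,1]
    - [[0,0,2.5],0,1]
    - [[0,0,2.5],0,1]
    - [[0,0,2.5],0,1]
    - [[0,0,2],0,1]
    - [[0,0,2],0,1]
    - [[0,0,2],0,1]
    - [[0,0,1.5],0,1]
    - [[0,0,1.0],0,1]
    - [[0,0,0.8],0,1]

```text
time_s: 17.85
tcp_pos: [0.6674, -0.131, 0.0196]
eef_rot: [0.001, 0.044, 0.999, -0.0]
wrist_force: [-0.8, -0.1, -0.3]
width: 1.005
grasp_force: 0.0
```

carry_out:
  commands:
    - [[0,0,0],0,1]
    - [[0,0,0],0,0]
    - [[0,0,0],0,0]
    - [[0,0,0],0,0]
    - [[0,0,0],0,0]
    - [[0,0,0],0,0]
    - [[0,0,-2],0,0]
    - [[0,0,-2],0,0]
    - [[0,0,-3],0,0]
    - [[0,0,-3],0,0]

```text
time_s: 18.85
tcp_pos: [0.666, -0.1306, 0.1195]
eef_rot: [-0.001, 0.044, 0.999, 0.0]
wrist_force: [-0.4, 0.2, -0.9]
width: 0.682
grasp_force: 42.9
```

carry_out:
  commands:
    - [[0,0,-4],0,0]
    - [[0,0,-4],0,0]
    - [[0,0,-4],0,0]
    - [[0,4,0],0,0]
    - [[0,4,0],0,0]
    - [[0,4,0],0,0]
    - [[0,4,0],0,0]
    - [[0,4,0],0,0]
    - [[0,4,0],0,0]
    - [[0,0,0],0,0]

```text
time_s: 19.85
tcp_pos: [0.6871, 0.1136, 0.2388]
eef_rot: [-0.0, 0.041, 0.999, 0.001]
wrist_force: [-0.1, -1.0, -0.8]
width: 0.679
grasp_force: 42.9
```

```bash
python3 -c "
from w import *
s=manip.observe()['tcp_pos'];print(s,phi(),totool([.608-s[0],.158-s[1],0.138-s[2]]).round(2))"
```

```text
[0.68705007 0.1136234  0.23877303] 175.31322957661914 [ 8.23  3.76 10.09]
```

carry_out:
  commands:
    - [[2.9,1.25,0],0,0]
    - [[2.9,1.25,0],0,0]
    - [[2.9,1.25,0],0,0]
    - [[0,0,2],0,0]
    - [[0,0,2.5],0,0]
    - [[0,0,2.5],0,0]
    - [[0,0,2],0,0]
    - [[0,0,1],0,0]
    - [[0,0,0],0,0]
    - [[0,0,0],0,0]

```text
time_s: 20.85
tcp_pos: [0.6049, 0.1529, 0.1402]
eef_rot: [0.001, 0.044, 0.999, 0.0]
wrist_force: [0.7, 0.7, 0.4]
width: 0.675
grasp_force: 42.9
```

carry_out:
  commands:
    - [[0,0,0],0,0.52]
    - [[0,0,0],0,0.54]
    - [[0,0,0],0,0.56]
    - [[0,0,0],0,0.58]
    - [[0,0,0],0,0.6]
    - [[0,0,-2],0,0.6]
    - [[0,0,-4],0,0.6]
    - [[0,0,-4],0,0.6]
    - [[0,0,-4],0,0.6]
    - [[0,0,0],0,1]

```text
time_s: 21.85
tcp_pos: [0.6074, 0.1534, 0.2872]
eef_rot: [0.006, 0.044, 0.999, 0.001]
wrist_force: [0.3, 1.0, 0.9]
width: 0.945
grasp_force: 0.0
```

carry_out:
  commands:
    - [[2.0,-3.9,0],0,1]
    - [[2.0,-3.9,0],0,1]
    - [[2.0,-3.9,0],0,1]
    - [[2.0,-3.9,0],0,1]
    - [[2.0,-3.9,0],0,1]
    - [[0,0,0],8.5,1]
    - [[0,0,0],8.5,1]
    - [[0,0,0],8.5,1]
    - [[0,0,0],8.5,1]
    - [[0,0,0],8.5,1]

```text
time_s: 22.85
tcp_pos: [0.4873, -0.0323, 0.2786]
eef_rot: [-0.001, 0.406, 0.914, -0.0]
wrist_force: [-1.0, 0.7, 0.4]
width: 0.999
grasp_force: 0.0
```

Run:
```python
from w import *
i,K,M,c=snap('top','t4.png');snap('scene','s4.png')
i,K,M,c=snap('wrist','w4.png');s=manip.observe();print(s['tcp_pos'],phi());np.savez('w4.npz',K=K,M=M)
a=cv2.imread('pics/t4.png')[150:320,100:440];b=cv2.imread('pics/s4.png')[150:320,180:520]
cv2.imwrite('pics/c4.png',cv2.resize(np.vstack([a,b]),None,fx=1.7,fy=1.7))
```

```text
[ 0.48740348 -0.03224051  0.2787147 ] 132.6634776737617
```

View pics/c4.png

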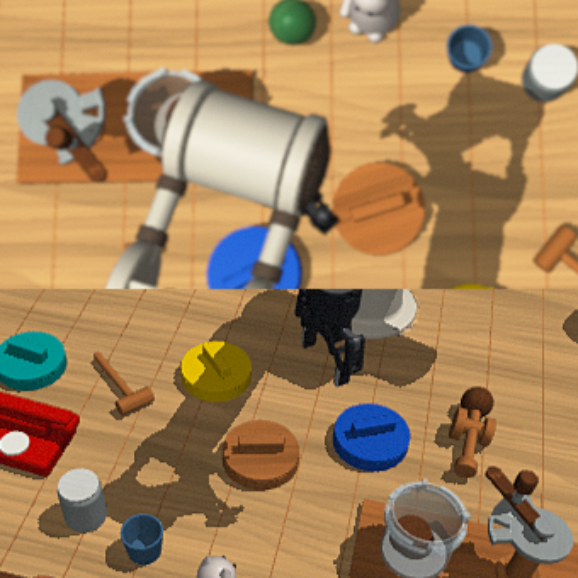

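View pics/w4.png

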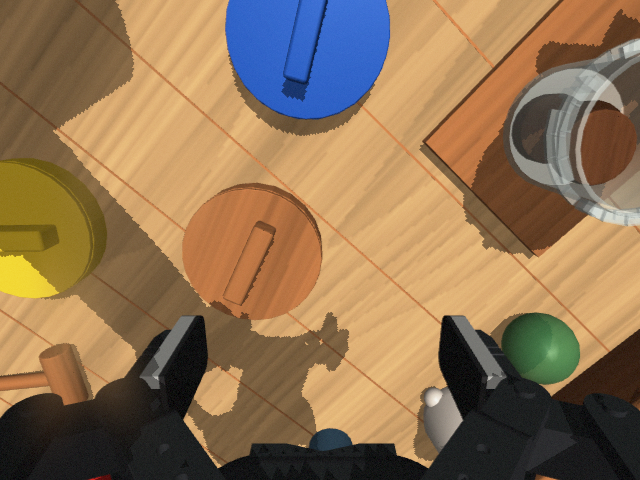

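```bash
cat > lid.py <<'E'
from w import *
import sys
def bar(i,K,M,zf,g,zb):
    hsv=cv2.cvtColor(i,cv2.COLOR_RGB2HSV);H,S,V=[hsv[...,j].astype(int) for j in range(3)]
    fit(i,K,M,(S>140)&(V>130)&(H<16),np.array(list(g)+[zf]),zf,.138)
if __name__=='__main__':
    d=np.load('w4.npz');K,M=d['K'],d['M'];i=cv2.imread('pics/w4.png')[:,:,::-1].copy()
    bar(i,K,M,.031,(.474,-.126),.057)
    a=onz(K,M,266,224,.057);b=onz(K,M,234,302,.057);print('len',np.linalg.norm(a-b),'mid',(a+b)/2,'phi',np.degrees(np.arctan2(*(a-b)[1::-1])))
    s=manip.observe()['tcp_pos'];print(totool(np.append(((a+b)/2)[:2]-s[:2],.15-s[2])).round(2))
E
python3 lid.py
```

```text
found centre [ 0.4732 -0.1223] dia 0.1391 ellipse c [ 0.4708 -0.1199  0.031 ] pix [251.4 253.1]
len 0.08406164571543115 mid [ 0.47377767 -0.11933797  0.057     ] phi 108.83466404077323
[-5.49 -6.9  12.87]
```

carry_out:
  commands:
    - [[-2.0,-2.3,0],0,1]
    - [[-2.0,-2.3,0],0,1]
    - [[-1.5,-2.3,0],0,1]
    - [[0,0,0],8,1]
    - [[0,0,2],8,1]
    - [[0,0,3],7.9,1]
    - [[0,0,3],0,1]
    - [[0,0,2.8],0,1]
    - [[0,0,0],0,1]
    - [[0,0,0],0,1]

```text
time_s: 24.0
tcp_pos: [0.4739, -0.1194, 0.1715]
eef_rot: [-0.0, 0.583, 0.813, -0.0]
wrist_force: [0.7, -0.5, 1.1]
width: 0.999
grasp_force: 0.0
```

Run:
```python
from lid import *
i,K,M,c=snap('wrist','w5.png');s=manip.observe();print(s['tcp_pos'].round(4),phi());np.savez('w5.npz',K=K,M=M)
bar(i,K,M,.031,(.474,-.122),.057)
```

```text
[ 0.4747 -0.1198  0.1727] 108.67010020443928
found centre [ 0.474  -0.1227] dia 0.1391 ellipse c [ 0.4718 -0.1181  0.031 ] pix [323.1 228.8]
```

View pics/w5.png

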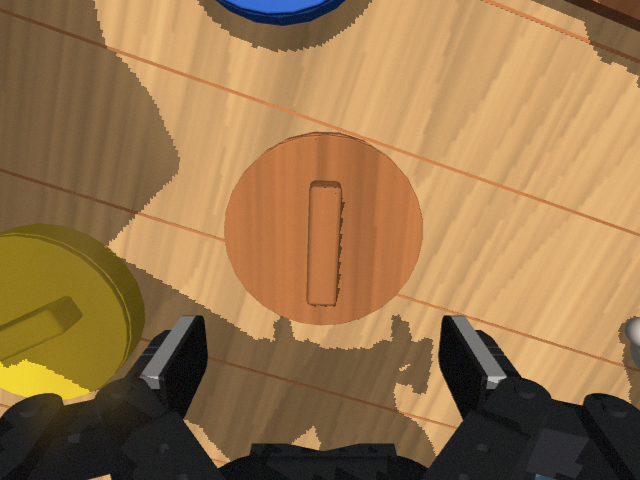

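Run:
```python
from w import *
d=np.load('w5.npz');K,M=d['K'],d['M']
a=onz(K,M,326,182,.057);b=onz(K,M,322,304.5,.057);print('len',np.linalg.norm(a-b),'mid',(a+b)/2,'phi',np.degrees(np.arctan2(*(a-b)[1::-1])))
s=manip.observe()['tcp_pos'];print(s,totool(np.append(((a+b)/2)[:2]-s[:2],.05-s[2])).round(2))
```

```text
len 0.08115692534529485 mid [ 0.47356143 -0.12155806  0.057     ] phi 107.03486489979957
[ 0.47468057 -0.11983694  0.17267028] [-0.11 -0.18 12.27]
```

carry_out:
  commands:
    - [[-0.15,-0.2,2],1.4,1]
    - [[0,0,2],0,1]
    - [[0,0,2],0,1]
    - [[0,0,2],0,1]
    - [[0,0,2],0,1]
    - [[0,0,1.5],0,1]
    - [[0,0,0.7],0,1]
    - [[0,0,0],0,1]
    - [[0,0,0],0,-1]
    - [[0,0,0],0,-1]
  squeeze: 70

```text
time_s: 25.05
tcp_pos: [0.4736, -0.1221, 0.0506]
eef_rot: [0.001, 0.593, 0.805, 0.0]
wrist_force: [0.1, 0.6, 0.8]
width: 0.69
grasp_force: 0.0
```

carry_out:
  commands:
    - [[0,0,0],0,-1]
    - [[0,0,0],0,-1]
    - [[0,0,0],0,-1]
    - [[0,0,0],0,-1]
    - [[0,0,0],0,-1]
    - [[0,0,0],0,-1]
    - [[0,0,0],0,-1]
    - [[0,0,0],0,-1]
    - [[0,0,0],0,-1]
    - [[0,0,0],0,-1]

```text
time_s: 26.05
tcp_pos: [0.4732, -0.1218, 0.0501]
eef_rot: [0.001, 0.594, 0.805, 0.0]
wrist_force: [0.1, 0.3, 6.0]
width: 0.219
grasp_force: 69.5
```

carry_out:
  commands:
    - [[0,0,-1],0,-1]
    - [[0,0,-2],0,-1]
    - [[0,0,-3],0,-1]
    - [[0,0,-4],0,-1]
    - [[0,0,-4],0,-1]
    - [[0,0,-4],0,-1]
    - [[0,0,-2],0,-1]
    - [[0,0,0],0,-1]
    - [[0,0,0],0,-1]
    - [[0,0,0],0,-1]

```text
time_s: 27.05
tcp_pos: [0.4712, -0.1208, 0.2467]
eef_rot: [-0.002, 0.594, 0.805, -0.0]
wrist_force: [-0.2, 0.1, -3.5]
width: 0.219
grasp_force: 68.9
```

Run:
```python
from w import *
i,K,M,c=snap('wrist','w6.png');np.savez('w6.npz',K=K,M=M)
s=manip.observe();p=s['tcp_pos'];print(p,phi(),s['wrist_force'],s['moment'],rot(s['eef_rot'])[:,2])
hsv=cv2.cvtColor(i,cv2.COLOR_RGB2HSV);H,S,V=[hsv[...,j].astype(int) for j in range(3)]
fit(i,K,M,(S>140)&(V>130)&(H<16),np.array([p[0],p[1],p[2]-.019]),p[2]-.019,.138)
```

```text
[ 0.47125176 -0.12088601  0.24677182] 107.18078494744188 [ 0.27399224  0.21792459 -3.92732083] [ 0.01123176 -0.05589323  0.01814681] [-0.00422856  0.00227751 -0.99998847]
found centre [ 0.4693 -0.1206] dia 0.1375 ellipse c [ 0.4671 -0.1121  0.2278] pix [323.9 296.6]
```

View pics/w6.png

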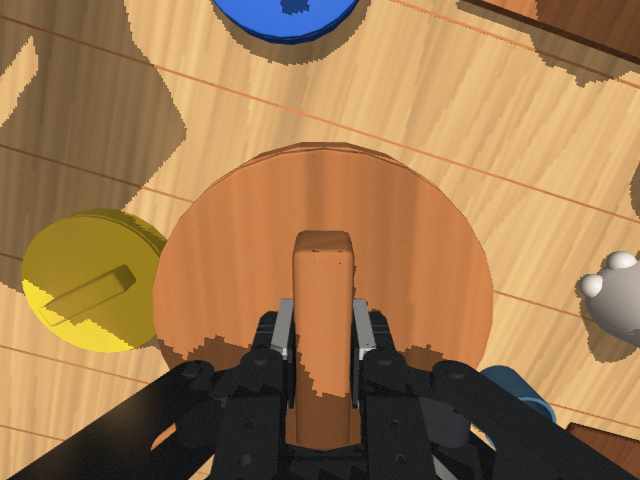

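Run:
```python
from w import *
d=np.load('w6.npz');K,M=d['K'],d['M'];p=np.array([.47125,-.12089,.24677]);Rt=rot(manip.observe()['eef_rot'])
for n,u,v,z in(('flange front',324,150,p[2]-.019),('skirt/flange front edge hi',324,143,p[2]-.019),('bar end top',323,250,p[2]+.007),('bar end base',323,232,p[2]-.019),('L',153,295,p[2]-.019),('R',493,295,p[2]-.019)):
    print(n,(Rt.T@(onz(K,M,u,v,z)-p)).round(4))
print('jar seen in w1:')
d=np.load('w1.npz');K,M=d['K'],d['M']
# rim: fit circle to bright rim outer points at z=.13 
i=cv2.imread('pics/w1.png')[:,:,::-1].copy();hsv=cv2.cvtColor(i,cv2.COLOR_RGB2HSV)
m=((hsv[...,1]<45)&(hsv[...,2]>150)).astype(np.uint8);m[130:]=0
ct=max(cv2.findContours(m,0,2)[0],key=cv2.contourArea)[:,0]
row=lambda v:(m[v].nonzero()[0].min(),m[v].nonzero()[0].max())
for v in(15,40,60,80):
    a,b=row(v);print(v,a,b,onz(K,M,a,v,.13).round(4),onz(K,M,b,v,.13).round(4))
```

```text
flange front [ 0.0662 -0.0014  0.0192]
skirt/flange front edge hi [ 0.0686 -0.0014  0.0192]
bar end top [ 0.0381 -0.0017 -0.0069]
bar end base [ 0.0361 -0.0017  0.0191]
L [ 0.01   -0.0688  0.0193]
R [0.0104 0.0653 0.0188]
jar seen in w1:
15 207 443 [0.5455 0.156  0.13  ] [0.6651 0.156  0.13  ]
40 216 443 [0.5491 0.1445 0.13  ] [0.6661 0.1445 0.13  ]
60 227 432 [0.5541 0.1351 0.13  ] [0.6613 0.1351 0.13  ]
80 239 419 [0.5598 0.1253 0.13  ] [0.6552 0.1254 0.13  ]
```

carry_out:
  commands:
    - [[1.5,3.3,-1.7],0,-1]
    - [[1.5,3.3,-1.7],0,-1]
    - [[1.5,3.3,-1.7],0,-1]
    - [[1.5,3.3,-1.7],0,-1]
    - [[1.5,3.3,-1.7],0,-1]
    - [[0,0,0],6,-1]
    - [[0,0,0],6,-1]
    - [[0,0,0],5.2,-1]
    - [[0,0,0],0,-1]
    - [[0,0,0],0,-1]

```text
time_s: 28.1
tcp_pos: [0.6076, -0.0011, 0.3328]
eef_rot: [-0.001, 0.706, 0.708, -0.001]
wrist_force: [-1.4, -0.1, -3.4]
width: 0.219
grasp_force: 69.8
```

Run:
```python
from w import *
i,K,M,c=snap('wrist','w7.png');np.savez('w7.npz',K=K,M=M)
s=manip.observe();p=s['tcp_pos'];print(p,phi())
print(proj(K,M,[.608,.1625,.13]),proj(K,M,[.664,.1625,.13]),proj(K,M,[.608,.2185,.13]),proj(K,M,[.608,.1065,.13]))
snap('scene','s7.png')
a=cv2.imread('pics/w7.png')[0:240,120:520];b=cv2.imread('pics/s7.png')[240:380,380:540]
cv2.imwrite('pics/c7.png',np.vstack([cv2.resize(a,(600,360),interpolation=cv2.INTER_CUBIC)]))
```

```text
[ 0.60768862 -0.00115497  0.33317835] 90.08374568732013
(np.float64(327.19595486003203), np.float64(-15.313045106994991)) (np.float64(406.09746852132326), np.float64(-15.119945943884062)) (np.float64(327.7236092308934), np.float64(-111.51914632651571)) (np.float64(326.72814903673464), np.float64(69.98099749475142))
```

View pics/c7.png

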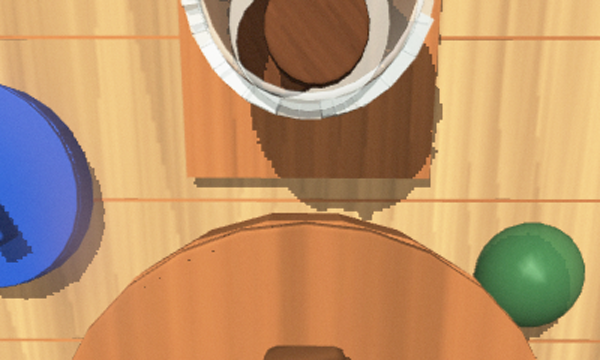

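Run:
```python
from w import *
d=np.load('w7.npz');K,M=d['K'],d['M'];f=lambda u,v,z:onz(K,M,120+u/1.5,v/1.5,z).round(4)
print('board corners front',f(188,178,.015),f(432,178,.015));print('board left',f(180,2,.015))
print('inner near',f(312,98,.13),'outer near',f(312,105,.13))
print('ridge L R',f(184,0,.122),f(434,8,.122))
i=cv2.imread('pics/w7.png')[:,:,::-1];hsv=cv2.cvtColor(i.copy(),cv2.COLOR_RGB2HSV)
for u in(260,300,326,350,390):
    print(u,[ (v,int(hsv[v,u,0]),int(hsv[v,u,1]),int(hsv[v,u,2])) for v in range(112,126,2)])
# scene cam estimate of board corners: top view re-run
```

```text
board corners front [0.5233 0.0689 0.015 ] [0.6945 0.0694 0.015 ]
board left [0.5243 0.1778 0.015 ]
inner near [0.6089 0.1097 0.13  ] outer near [0.609  0.1065 0.13  ]
ridge L R [0.546  0.1546 0.122 ] [0.6687 0.1514 0.122 ]
260 [(112, 13, 159, 223), (114, 12, 159, 220), (116, 13, 158, 221), (118, 15, 146, 177), (120, 16, 120, 136), (122, 16, 123, 135), (124, 17, 124, 148)]
300 [(112, 13, 163, 204), (114, 13, 162, 206), (116, 12, 158, 206), (118, 13, 156, 183), (120, 17, 119, 135), (122, 17, 121, 135), (124, 16, 114, 147)]
326 [(112, 11, 153, 118), (114, 13, 159, 114), (116, 12, 155, 117), (118, 14, 146, 124), (120, 16, 122, 138), (122, 16, 119, 142), (124, 16, 121, 141)]
350 [(112, 12, 162, 118), (114, 13, 165, 119), (116, 12, 156, 116), (118, 14, 159, 117), (120, 17, 123, 139), (122, 17, 120, 140), (124, 16, 121, 141)]
390 [(112, 12, 159, 104), (114, 13, 158, 103), (116, 13, 160, 102), (118, 13, 159, 106), (120, 17, 122, 144), (122, 16, 122, 149), (124, 16, 120, 149)]
```

carry_out:
  commands:
    - [[2.8,0,0],0,-1]
    - [[2.8,0,0],0,-1]
    - [[2.8,0.1,0],0,-1]
    - [[2.8,0.1,0],0,-1]
    - [[2.8,0,2],0,-1]
    - [[2.5,0,3],0,-1]
    - [[0,0,3],0,-1]
    - [[0,0,3],0,-1]
    - [[0,0,1],0,-1]
    - [[0,0,0],0,-1]

```text
time_s: 29.2
tcp_pos: [0.6089, 0.1636, 0.2124]
eef_rot: [-0.001, 0.707, 0.707, -0.002]
wrist_force: [0.6, 0.4, -3.0]
width: 0.214
grasp_force: 69.7
```

Run:
```python
from w import *
s=manip.observe();p=s['tcp_pos'];print(p,phi(),totool([.6095-p[0],.164-p[1],.174-p[2]]),rot(s['eef_rot'])[:,2].round(4),s['wrist_force'],s['moment'])
i,K,M,c=snap('scene','s8.png')
for q in([.6095,.164,.13],[.6095+.063,.164,.13]):print(proj(K,M,q))
a=cv2.imread('pics/s8.png')[200:340,360:560];cv2.imwrite('pics/c8.png',cv2.resize(a,None,fx=4,fy=4,interpolation=cv2.INTER_CUBIC))
```

```text
[0.60893519 0.16362806 0.21235761] 90.00139222725264 [0.0382414  0.07214024 3.83548793] [-4.1e-03 -3.0e-04 -1.0e+00] [ 0.55944175  0.38720534 -2.9780211 ] [0.0042098  0.02951313 0.04987443]
(np.float64(431.8469593578064), np.float64(280.24633857567864))
(np.float64(429.48265361517167), np.float64(300.52047331913707))
```

Lower gently toward the ridge level.

carry_out:
  commands:
    - [[0.05,0.05,0.7],0,-1]
    - [[0,0,0.7],0,-1]
    - [[0,0,0.5],0,-1]
    - [[0,0,0.4],0,-1]
    - [[0,0,0.3],0,-1]
    - [[0,0,0.2],0,-1]
    - [[0,0,0.2],0,-1]
    - [[0,0,0.2],0,-1]
    - [[0,0,0],0,-1]
    - [[0,0,0],0,-1]

```text
time_s: 30.25
tcp_pos: [0.6106, 0.1644, 0.1824]
eef_rot: [0.0, 0.707, 0.707, 0.0]
wrist_force: [-0.0, -0.1, -3.9]
width: 0.221
grasp_force: 69.7
```

carry_out:
  commands:
    - [[0,0,0.2],0,-1]
    - [[0,0,0.1],0,-1]
    - [[0,0,0.1],0,-1]
    - [[0,0,0.1],0,-1]
    - [[0,0,0],0,-1]
    - [[0,0,0],0,-1]
    - [[0,0,0],0,-1]
    - [[0,0,0],0,-1]
    - [[0,0,0],0,-1]
    - [[0,0,0],0,-1]

```text
time_s: 31.25
tcp_pos: [0.6104, 0.1644, 0.1772]
eef_rot: [-0.0, 0.707, 0.707, -0.0]
wrist_force: [-0.8, 1.7, -4.3]
width: 0.219
grasp_force: 69.9
```

carry_out:
  commands:
    - [[0,0,0.1],0,-1]
    - [[0,0,0.1],0,-1]
    - [[0,0,0.1],0,-1]
    - [[0,0,0.1],0,-1]
    - [[0,0,0],0,-1]
    - [[0,0,0],0,-1]
    - [[0,0,0],0,-1]
    - [[0,0,0],0,-1]
    - [[0,0,0],0,-1]
    - [[0,0,0],0,-1]

```text
time_s: 32.25
tcp_pos: [0.6105, 0.1645, 0.1732]
eef_rot: [-0.0, 0.707, 0.707, 0.0]
wrist_force: [-2.0, 3.3, -2.4]
width: 0.224
grasp_force: 69.9
```

carry_out:
  commands:
    - [[0.07,-0.05,0.1],0,-1]
    - [[0,0,0.1],0,-1]
    - [[0,0,0],0,-1]
    - [[0,0,0],0,-1]
    - [[0,0,0],0,-1]
    - [[0,0,0],0,-1]
    - [[0,0,0],0,-1]
    - [[0,0,0],0,-1]
    - [[0,0,0],0,-1]
    - [[0,0,0],0,-1]

```text
time_s: 33.25
tcp_pos: [0.6105, 0.1647, 0.1729]
eef_rot: [0.001, 0.707, 0.707, 0.0]
wrist_force: [-4.2, 0.2, 4.8]
width: 0.214
grasp_force: 71.1
```

carry_out:
  commands:
    - [[0,-0.08,0],0,-1]
    - [[0,0,0],-5,-1]
    - [[0,0,0],-5,-1]
    - [[0,0,0],-5,-1]
    - [[0,0,0],-5,-1]
    - [[0,0,0],-5,-1]
    - [[0,0,0],-5,-1]
    - [[0,0,0],-5,-1]
    - [[0,0,0],-5,-1]
    - [[0,0,0],0,-1]

```text
time_s: 34.25
tcp_pos: [0.6089, 0.1649, 0.1706]
eef_rot: [-0.0, 0.423, 0.906, -0.0]
wrist_force: [-0.7, 0.4, -2.6]
width: 0.221
grasp_force: 69.9
```

carry_out:
  commands:
    - [[0,0,0.1],0,-1]
    - [[0,0,0.1],0,-1]
    - [[0,0,0.1],0,-1]
    - [[0,0,0.1],0,-1]
    - [[0,0,0],0,-1]
    - [[0,0,0],0,-1]
    - [[0,0,0],0,-1]
    - [[0,0,0],0,-1]
    - [[0,0,0],0,-1]
    - [[0,0,0],0,-1]

```text
time_s: 35.25
tcp_pos: [0.6092, 0.1651, 0.1672]
eef_rot: [-0.0, 0.423, 0.906, 0.0]
wrist_force: [-2.1, 2.2, -4.3]
width: 0.216
grasp_force: 69.8
```

Run:
```python
from w import *
s=manip.observe();print(s['tcp_pos'],phi(),s['wrist_force'],s['moment'])
```

```text
[0.60916755 0.16513317 0.16717741] 129.98532511135494 [-2.11548346  2.16132023 -4.28841102] [ 0.4231905   0.18916479 -0.01301955]
```

carry_out:
  commands:
    - [[0,0,0.1],0,-1]
    - [[0,0,0.1],0,-1]
    - [[0,0,0.1],0,-1]
    - [[0,0,0.1],0,-1]
    - [[0,0,0.1],0,-1]
    - [[0,0,0],0,-1]
    - [[0,0,0],0,-1]
    - [[0,0,0],0,-1]
    - [[0,0,0],0,-1]
    - [[0,0,0],0,-1]

```text
time_s: 36.25
tcp_pos: [0.6092, 0.1651, 0.1622]
eef_rot: [-0.0, 0.423, 0.906, -0.0]
wrist_force: [-1.5, 2.8, -3.0]
width: 0.218
grasp_force: 69.9
```

carry_out:
  commands:
    - [[0,0,0.1],0,-1]
    - [[0,0,0.1],0,-1]
    - [[0,0,0.0],0,-1]
    - [[0,0,0],0,-1]
    - [[0,0,0],0,-1]
    - [[0,0,0],0,-1]
    - [[0,0,0],0,-1]
    - [[0,0,0],0,-1]
    - [[0,0,0],0,-1]
    - [[0,0,0],0,-1]

```text
time_s: 37.25
tcp_pos: [0.6093, 0.1652, 0.161]
eef_rot: [0.0, 0.423, 0.906, 0.0]
wrist_force: [-4.7, 2.4, 2.8]
width: 0.218
grasp_force: 70.7
```

carry_out:
  commands:
    - [[0.06,-0.03,0],0,-1]
    - [[0,0,0.05],5,-1]
    - [[0,0,0.05],5,-1]
    - [[0,0,0.05],5,-1]
    - [[0,0,0.05],5,-1]
    - [[0,0,0.05],5,-1]
    - [[0,0,0.05],5,-1]
    - [[0,0,0.05],5,-1]
    - [[0,0,0.05],5,-1]
    - [[0,0,0],0,-1]

```text
time_s: 38.25
tcp_pos: [0.6094, 0.1651, 0.1567]
eef_rot: [0.001, 0.707, 0.707, 0.001]
wrist_force: [0.3, 1.7, 1.3]
width: 0.219
grasp_force: 70.5
```

```bash
cat > st.py <<'E'
from w import *
s=manip.observe();print(s['tcp_pos'].round(4),phi().round(2),s['wrist_force'].round(1),s['moment'].round(2),s['width'],s['joint_positions'].round(2))
E
python3 st.py
```

```text
[0.6094 0.1651 0.1567] 89.94 [0.3 1.7 1.3] [ 0.33  0.3  -0.17] 0.21894893026074855 [ 0.07  0.38  1.52 -0.    1.24  0.07]
```

carry_out:
  commands:
    - [[0,0,0.03],3,-1]
    - [[0,0,0.03],3,-1]
    - [[0,0,0.03],3,-1]
    - [[0,0,0.03],3,-1]
    - [[0,0,0.02],2,-1]
    - [[0,0,0],0,-1]
    - [[0,0,0],0,-1]
    - [[0,0,0],0,-1]
    - [[0,0,0],0,-1]
    - [[0,0,0],0,-1]

```text
time_s: 39.25
tcp_pos: [0.6092, 0.1653, 0.1551]
eef_rot: [0.0, 0.788, 0.616, 0.001]
wrist_force: [3.4, 2.0, -1.4]
width: 0.218
grasp_force: 70.1
```

```bash
python3 st.py
```

```text
[0.6092 0.1653 0.1551] 76.01 [ 3.4  2.  -1.4] [ 0.22 -0.49 -0.05] 0.21784417251949287 [ 0.07  0.38  1.52 -0.    1.24  0.32]
```

carry_out:
  commands:
    - [[0,0,0.02],2,-1]
    - [[0,0,0.02],2,-1]
    - [[0,0,0.0],2,-1]
    - [[0,0,0.0],0,-1]
    - [[0,0,0],0,-1]
    - [[0,0,0],0,-1]
    - [[0,0,0],0,-1]
    - [[0,0,0],0,-1]
    - [[0,0,0],0,-1]
    - [[0,0,0],0,-1]

```text
time_s: 40.25
tcp_pos: [0.609, 0.1655, 0.1551]
eef_rot: [0.0, 0.819, 0.574, 0.0]
wrist_force: [2.4, 3.3, 5.1]
width: 0.22
grasp_force: 70.9
```

```bash
python3 st.py
```

```text
[0.609  0.1655 0.1551] 69.99 [2.4 3.3 5.1] [ 0.5  -0.29 -0.05] 0.2199297632275167 [0.07 0.38 1.52 0.   1.24 0.42]
```

carry_out:
  commands:
    - [[0,0,0],2,-1]
    - [[0,0,0.0],2,-1]
    - [[0,0,0.0],2,-1]
    - [[0,0,0.0],0,-1]
    - [[0,0,0],0,-1]
    - [[0,0,0],0,-1]
    - [[0,0,0],0,-1]
    - [[0,0,0],0,-1]
    - [[0,0,0],0,-1]
    - [[0,0,0],0,-1]

```text
time_s: 41.25
tcp_pos: [0.61, 0.1662, 0.1553]
eef_rot: [0.001, 0.847, 0.531, 0.002]
wrist_force: [6.0, 6.3, 3.1]
width: 0.217
grasp_force: 78.0
```

```bash
python3 st.py
python3 - <<'E'
from w import *
i,K,M,c=snap('scene','s9.png');a=cv2.imread('pics/s9.png')[220:360,370:550];cv2.imwrite('pics/c9.png',cv2.resize(a,None,fx=4,fy=4,interpolation=cv2.INTER_CUBIC))
E
```

```text
[0.61   0.1662 0.1553] 64.16 [6.  6.3 3.1] [ 0.85 -0.9   1.08] 0.21710801059035675 [0.07 0.38 1.52 0.   1.24 0.53]
```

View pics/c9.png

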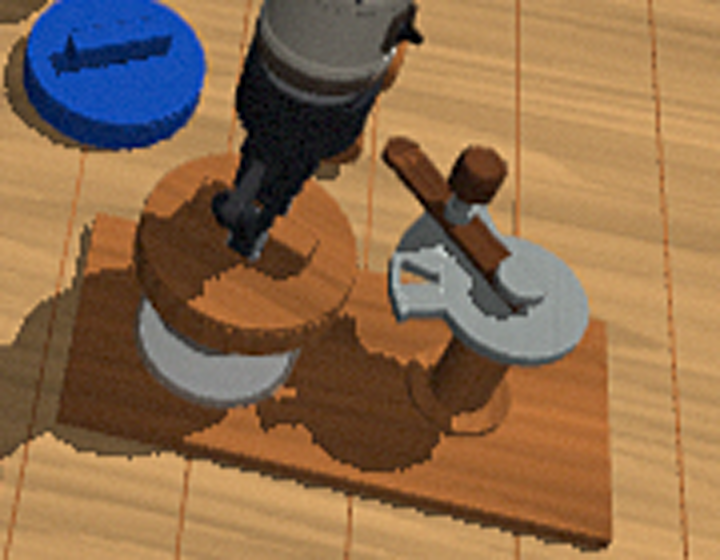

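carry_out:
  commands:
    - [[0,0,0],1.5,-1]
    - [[0,0,0.0],1.5,-1]
    - [[0,0,0.0],0,-1]
    - [[0,0,0.0],0,-1]
    - [[0,0,0],0,-1]
    - [[0,0,0],0,-1]
    - [[0,0,0],0,-1]
    - [[0,0,0],0,-1]
    - [[0,0,0],0,-1]
    - [[0,0,0],0,-1]

```text
time_s: 42.3
tcp_pos: [0.6102, 0.1664, 0.1554]
eef_rot: [0.001, 0.86, 0.511, 0.002]
wrist_force: [7.2, 6.0, 2.7]
width: 0.217
grasp_force: 100.7
```

```bash
python3 st.py
```

```text
[0.6102 0.1664 0.1554] 61.41 [7.2 6.  2.7] [ 0.93 -1.    2.73] 0.21689387992892975 [ 0.08  0.38  1.52 -0.    1.24  0.57]
```

carry_out:
  commands:
    - [[0,0,0],-2,-1]
    - [[0,0,0],-2,-1]
    - [[0,0,0],0,-1]
    - [[0,0,0],0,-0.5]
    - [[0,0,0],0,-0.2]
    - [[0,0,0],0,0]
    - [[0,0,0],0,0]
    - [[0,0,0],0,0]
    - [[0,0,-1],0,0]
    - [[0,0,-2],0,0]
  squeeze: 60

```text
time_s: 43.3
tcp_pos: [0.6074, 0.1651, 0.1834]
eef_rot: [-0.001, 0.843, 0.537, -0.002]
wrist_force: [-0.4, -0.1, -0.4]
width: 0.502
grasp_force: 0.0
```

carry_out:
  commands:
    - [[0,0,-3.5],0,0]
    - [[0,0,-3.5],0,0]
    - [[0,0,-3.5],0,0]
    - [[0,0,-3.5],0,0]
    - [[0,0,0],-8,0]
    - [[0,0,0],-8,0]
    - [[0,0,0],-8,0]
    - [[0,0,0],0,0]
    - [[0,0,0],0,0]
    - [[0,0,0],0,0]

```text
time_s: 44.3
tcp_pos: [0.6086, 0.1653, 0.3248]
eef_rot: [0.0, 0.714, 0.7, 0.0]
wrist_force: [0.5, 0.6, 1.2]
width: 0.5
grasp_force: 0.0
```

```bash
python3 st.py
python3 - <<'E'
from w import *
i,K,M,c=snap('wrist','w10.png');np.savez('w10.npz',K=K,M=M)
print(proj(K,M,[.563,.290,.203]),proj(K,M,[.609,.3285,.147]))
E
```

```text
[0.6086 0.1653 0.3248] 88.85 [0.5 0.6 1.2] [-0.04 -0.03 -0.02] 0.5003267181839418 [ 0.07  0.26  1.32 -0.    1.55  0.09]
(np.float64(238.6721709074618), np.float64(24.054395594273473)) (np.float64(321.3352348608699), np.float64(-26.11070740991036))
```

View pics/w10.png

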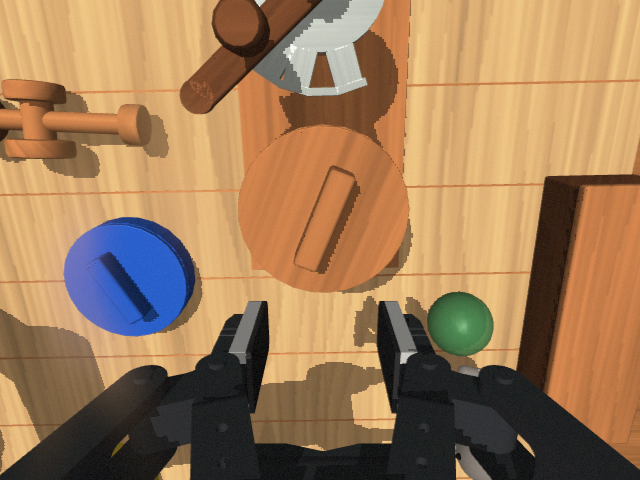

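carry_out:
  commands:
    - [[2.5,-0.96,0],0,0.3]
    - [[2.5,-0.96,0],0,0.3]
    - [[2.5,-0.96,0],0,0.3]
    - [[2.5,-0.96,0],0,0.3]
    - [[2.5,-0.96,0],0,0.3]
    - [[0,0,2],8,0.3]
    - [[0,0,2],8,0.3]
    - [[0,0,2],8,0.3]
    - [[0,0,1.5],0,0.3]
    - [[0,0,0],0,0.3]

```text
time_s: 45.35
tcp_pos: [0.5615, 0.2907, 0.2466]
eef_rot: [-0.001, 0.843, 0.538, -0.002]
wrist_force: [0.2, -0.9, -0.0]
width: 0.651
grasp_force: 0.0
```

```bash
python3 st.py
python3 - <<'E'
from w import *
i,K,M,c=snap('wrist','w11.png');hsv=cv2.cvtColor(i,cv2.COLOR_RGB2HSV);H,S,V=[hsv[...,j].astype(int) for j in range(3)]
p=manip.observe()['tcp_pos']
print('exp',proj(K,M,[.563,.2915,.203]))
m=((S>120)&(V<170)&((H<17)|(H>172))).astype(np.uint8)
g=cv2.cvtColor(i,cv2.COLOR_RGB2GRAY);c=cv2.HoughCircles(cv2.medianBlur(g,5),cv2.HOUGH_GRADIENT,1,20,param1=80,param2=22,minRadius=30,maxRadius=80)
if c is not None:
    for u,v,r in c[0][:8]: print(u,v,r,onz(K,M,u,v,.203).round(4), 'r_m',np.linalg.norm(onz(K,M,u+r,v,.203)-onz(K,M,u,v,.203)).round(4))
E
```

```text
[0.5615 0.2907 0.2466] 65.13 [ 0.2 -0.9 -0. ] [0.02 0.01 0.02] 0.6511199338160388 [ 0.29  0.31  1.42 -0.    1.41  0.72]
exp (np.float64(328.9020826418925), np.float64(285.9755848769356))
373.5 144.5 79.4 [0.6058 0.3414 0.203 ] r_m 0.0324
327.5 280.5 31.6 [0.5636 0.2942 0.203 ] r_m 0.0144
474.5 329.5 67.1 [0.6164 0.2421 0.203 ] r_m 0.0318
264.5 463.5 75.4 [0.4881 0.2109 0.203 ] r_m 0.0406
619.5 372.5 33.8 [0.6736 0.1894 0.203 ] r_m 0.0166
501.5 190.5 63.7 [0.6477 0.3011 0.203 ] r_m 0.0269
325.5 301.5 45.0 [0.5583 0.285  0.203 ] r_m 0.0209
175.5 305.5 36.2 [0.4939 0.3123 0.203 ] r_m 0.0169
```

carry_out:
  commands:
    - [[0.3,0.1,0.5],0,0.3]
    - [[0,0,1],0,0.3]
    - [[0,0,1],0,0.3]
    - [[0,0,1],0,0.3]
    - [[0,0,1],0,0.3]
    - [[0,0,0.7],0,0.3]
    - [[0,0,0.4],0,0.3]
    - [[0,0,0],0,-1]
    - [[0,0,0],0,-1]
    - [[0,0,0],0,-1]
  squeeze: 50

```text
time_s: 46.4
tcp_pos: [0.5652, 0.2935, 0.194]
eef_rot: [0.0, 0.843, 0.537, 0.0]
wrist_force: [-0.2, 1.2, -0.7]
width: 0.331
grasp_force: 49.5
```

carry_out:
  commands:
    - [[0,0,0],0,-1]
    - [[0,0,0],0,-1]
    - [[0,0,0],0,-1]
    - [[0,0,0],0,-1]
    - [[0,0,0],0,-1]
    - [[0,0,0],0,-1]
    - [[0,0,0],0,-1]
    - [[0,0,0],0,-1]
    - [[0,0,0],0,-1]
    - [[0,0,0],0,-1]

```text
time_s: 47.4
tcp_pos: [0.5652, 0.2935, 0.1938]
eef_rot: [0.0, 0.843, 0.537, 0.0]
wrist_force: [-1.4, 0.2, 5.0]
width: 0.334
grasp_force: 49.7
```

```bash
python3 st.py
```

```text
[0.5652 0.2935 0.1938] 64.99 [-1.4  0.2  5. ] [-0.01  0.33  0.01] 0.3341172338315603 [0.29 0.36 1.47 0.   1.32 0.73]
```

carry_out:
  commands:
    - [[0,0,-0.3],0,-1]
    - [[0,0,-0.3],0,-1]
    - [[0,0,-0.3],0,-1]
    - [[0,0,-0.3],0,-1]
    - [[0,0,-0.3],0,-1]
    - [[0,0,-0.2],0,-1]
    - [[0,0,0],0,-1]
    - [[0,0,0],0,-1]
    - [[0,0,0],0,-1]
    - [[0,0,0],0,-1]

```text
time_s: 48.4
tcp_pos: [0.5649, 0.2934, 0.2102]
eef_rot: [-0.0, 0.843, 0.537, -0.0]
wrist_force: [4.2, 2.4, -10.3]
width: 0.333
grasp_force: 50.0
```

```bash
python3 st.py
```

```text
[0.5649 0.2934 0.2102] 64.98 [  4.2   2.4 -10.3] [ 0.34 -0.71  0.01] 0.3333060682145195 [0.29 0.34 1.45 0.   1.35 0.73]
```

carry_out:
  commands:
    - [[-0.2,0.48,0],0,-1]
    - [[-0.16,0.5,0],0,-1]
    - [[-0.11,0.51,0],0,-1]
    - [[-0.07,0.52,0],0,-1]
    - [[-0.02,0.52,0],0,-1]
    - [[0,0,0],0,-1]
    - [[0,0,0],0,-1]
    - [[0,0,0],0,-1]
    - [[0,0,0],0,-1]
    - [[0,0,0],0,-1]

```text
time_s: 49.4
tcp_pos: [0.5856, 0.2775, 0.2105]
eef_rot: [0.0, 0.843, 0.537, -0.0]
wrist_force: [1.4, 1.3, -10.1]
width: 0.332
grasp_force: 50.0
```

```bash
python3 st.py
```

```text
[0.5856 0.2775 0.2105] 64.99 [  1.4   1.3 -10.1] [ 0.34 -0.38  0.01] 0.3323635478276599 [ 0.26  0.37  1.42 -0.    1.35  0.69]
```

carry_out:
  commands:
    - [[0.02,0.52,0],0,-1]
    - [[0.07,0.52,0],0,-1]
    - [[0.11,0.51,0],0,-1]
    - [[0.16,0.5,0],0,-1]
    - [[0.2,0.48,0],0,-1]
    - [[0,0,0],0,-1]
    - [[0,0,0],0,-1]
    - [[0,0,0],0,-1]
    - [[0,0,0],0,-1]
    - [[0,0,0],0,-1]

```text
time_s: 50.4
tcp_pos: [0.611, 0.2719, 0.2107]
eef_rot: [0.0, 0.843, 0.537, 0.0]
wrist_force: [0.4, 0.5, -9.7]
width: 0.331
grasp_force: 50.1
```

```bash
python3 st.py
```

```text
[0.611  0.2719 0.2107] 64.98 [ 0.4  0.5 -9.7] [ 0.12 -0.2   0.03] 0.33137733787748647 [ 0.24  0.42  1.35 -0.    1.37  0.68]
```

carry_out:
  commands:
    - [[0,0,0.4],0,-1]
    - [[0,0,0.4],0,-1]
    - [[0,0,0.3],0,-1]
    - [[0,0,0.2],0,-1]
    - [[0,0,0],0,-1]
    - [[0,0,0],0,-1]
    - [[0,0,0],0,-1]
    - [[0,0,0],0,-1]
    - [[0,0,0],0,-1]
    - [[0,0,0],0,-1]

```text
time_s: 51.4
tcp_pos: [0.611, 0.272, 0.1976]
eef_rot: [0.0, 0.843, 0.537, 0.0]
wrist_force: [-0.3, -1.4, -6.5]
width: 0.334
grasp_force: 50.3
```

```bash
python3 st.py
```

```text
[0.611  0.272  0.1976] 64.98 [-0.3 -1.4 -6.5] [-0.15 -0.13  0.04] 0.3338941713725157 [ 0.24  0.43  1.36 -0.    1.35  0.68]
```

carry_out:
  commands:
    - [[0,0,0.3],0,-1]
    - [[0,0,0],0,-1]
    - [[0,0,0],0,0.2]
    - [[0,0,0],0,0.3]
    - [[0,0,0],0,0.3]
    - [[0,0,0],0,0.3]
    - [[0,0,0],0,0.3]
    - [[0,0,-1],0,0.3]
    - [[0,0,-2],0,0.3]
    - [[0,0,-3],0,0.3]

```text
time_s: 52.4
tcp_pos: [0.6099, 0.2718, 0.2538]
eef_rot: [-0.001, 0.843, 0.537, -0.002]
wrist_force: [0.2, -0.7, -0.3]
width: 0.649
grasp_force: 0.0
```

carry_out:
  commands:
    - [[-2,0,-3],0,0.3]
    - [[-3,0,-2],0,0.3]
    - [[-3,0,-2],0,0.3]
    - [[-3,0,0],0,0.3]
    - [[-3,0,0],0,0.3]
    - [[-1,0,0],0,0.3]
    - [[0,0,0],0,0.3]
    - [[0,0,0],0,0.3]
    - [[0,0,0],0,0.3]
    - [[0,0,0],0,0.3]

```text
time_s: 53.4
tcp_pos: [0.5477, 0.137, 0.3243]
eef_rot: [-0.0, 0.843, 0.538, -0.0]
wrist_force: [-0.7, 0.0, -0.2]
width: 0.645
grasp_force: 0.0
```

```bash
python3 st.py
python3 - <<'E'
from w import *
for n in('wrist',):
    i,K,M,c=snap(n,'fin_'+n+'.png')
    print('exp',[np.round(proj(K,M,p),1).tolist() for p in([.611,.272,.203],[.611,.332,.147],[.611,.222,.147],[.609,.164,.136])])
    g=cv2.cvtColor(i,cv2.COLOR_RGB2GRAY)
    c=cv2.HoughCircles(cv2.medianBlur(g,5),cv2.HOUGH_GRADIENT,1,15,param1=80,param2=20,minRadius=15,maxRadius=40)
    for u,v,r in (c[0][:8] if c is not None else []): print(u,v,r,onz(K,M,u,v,.203).round(4),np.linalg.norm(onz(K,M,u+r,v,.203)-onz(K,M,u,v,.203)).round(4))
for n in('scene','top'):
    i,K,M,c=snap(n,'fin_'+n+'.png');h=cv2.cvtColor(i,cv2.COLOR_RGB2HSV).astype(int)
    m=((h[...,1]>110)&(h[...,2]<130)&(h[...,0]<17)).astype(np.uint8)
    k,l,st,ce=cv2.connectedComponentsWithStats(m)
    for j in range(1,k):
        if 40<st[j,4]<900: 
            p=onz(K,M,*ce[j],.02)
            if .3<p[0]<.85 and -.6<p[1]<.5: print(n,ce[j].round(),st[j].tolist(),p.round(3))
    print('knob exp',proj(K,M,[.611,.272,.203]))
E
```

```text
[0.5477 0.137  0.3243] 65.05 [-0.7  0.  -0.2] [-0.01  0.   -0.  ] 0.6454814086268336 [0.03 0.09 1.52 0.   1.53 0.47]
exp [[327.2, -31.4], [285.7, -103.3], [356.4, 71.1], [383.2, 148.2]]
596.5 297.5 37.2 [0.6957 0.0218 0.203 ] 0.0251
35.5 201.5 37.2 [0.3935 0.2347 0.203 ] 0.0232
550.5 216.5 30.1 [0.6824 0.09   0.203 ] 0.019
638.5 334.5 28.4 [ 0.7157 -0.0187  0.203 ] 0.0197
595.5 430.5 19.3 [ 0.6693 -0.0885  0.203 ] 0.0146
scene [244. 203.] [235, 189, 20, 26, 104] [ 0.374 -0.45   0.02 ]
scene [286. 205.] [282, 196, 11, 19, 47] [ 0.349 -0.315  0.02 ]
scene [453. 232.] [435, 208, 35, 57, 607] [0.324 0.227 0.02 ]
scene [256. 220.] [246, 214, 25, 13, 90] [ 0.439 -0.387  0.02 ]
scene [196. 238.] [163, 217, 64, 45, 691] [ 0.555 -0.54   0.02 ]
scene [464. 237.] [459, 226, 10, 20, 91] [0.336 0.26  0.02 ]
scene [378. 249.] [372, 242, 16, 15, 43] [0.455 0.011 0.02 ]
scene [212. 287.] [202, 276, 23, 20, 152] [ 0.709 -0.42   0.02 ]
scene [250. 308.] [242, 297, 21, 20, 123] [ 0.746 -0.292  0.02 ]
scene [343. 348.] [333, 333, 29, 24, 139] [ 0.798 -0.023  0.02 ]
scene [285. 343.] [275, 334, 21, 18, 137] [ 0.823 -0.172  0.02 ]
knob exp (np.float64(482.9793144613352), np.float64(273.0154263952811))
top [335. 180.] [331, 173, 10, 15, 58] [ 0.714 -0.162  0.02 ]
top [203. 210.] [190, 188, 28, 36, 151] [0.644 0.182 0.02 ]
top [181. 225.] [175, 213, 21, 29, 69] [0.604 0.239 0.02 ]
top [337. 242.] [331, 234, 16, 14, 68] [ 0.552 -0.164  0.02 ]
top [167. 251.] [158, 245, 22, 13, 43] [0.537 0.274 0.02 ]
top [336. 295.] [331, 288, 10, 13, 66] [ 0.418 -0.16   0.02 ]
top [337. 316.] [334, 302, 8, 28, 99] [ 0.365 -0.162  0.02 ]
top [169. 332.] [165, 324, 9, 20, 85] [0.331 0.262 0.02 ]
knob exp (np.float64(140.14353977794832), np.float64(208.4449252879739))
```

Run:
```python
from w import *
i,K,M,c=snap('scene');h=cv2.cvtColor(i,cv2.COLOR_RGB2HSV).astype(int)
for z in(.173,.203,.212):print(z,proj(K,M,[.611,.272,z]),proj(K,M,[.596,.272,z]),proj(K,M,[.611,.287,z]))
for u in(479,483,487):print(u,[(v,*h[v,u]) for v in range(256,302,2)])
o=cv2.cvtColor(cv2.imread('pics/scene0.png'),cv2.COLOR_BGR2HSV).astype(int)
print('start')
for z in(.173,.203,.212):print(z,proj(K,M,[.5649,.2934,z]),proj(K,M,[.55,.2934,z]))
u=int(proj(K,M,[.5649,.2934,.203])[0]);print(u,[(v,*o[v,u]) for v in range(246,288,2)])
```

```text
0.173 (np.float64(479.4292998483482), np.float64(280.08811031608457)) (np.float64(479.5942858082151), np.float64(275.2556313531628)) (np.float64(485.6604097007548), np.float64(281.3785129902429))
0.203 (np.float64(482.9793144613352), np.float64(273.0154263952811)) (np.float64(483.11742389440064), np.float64(268.1408857605397)) (np.float64(489.35140056159287), np.float64(274.31900204314195))
0.212 (np.float64(484.07415492420796), np.float64(270.83417888455904)) (np.float64(484.20372050521405), np.float64(265.9471812178848)) (np.float64(490.4897828007274), np.float64(272.1416945985683))
479 [(256, np.int64(16), np.int64(133), np.int64(200)), (258, np.int64(16), np.int64(129), np.int64(207)), (260, np.int64(18), np.int64(131), np.int64(200)), (262, np.int64(18), np.int64(133), np.int64(194)), (264, np.int64(17), np.int64(135), np.int64(177)), (266, np.int64(16), np.int64(132), np.int64(178)), (268, np.int64(16), np.int64(120), np.int64(193)), (270, np.int64(9), np.int64(171), np.int64(100)), (272, np.int64(11), np.int64(176), np.int64(110)), (274, np.int64(11), np.int64(166), np.int64(1
[... 3741 characters left out ...]
260, np.int64(10), np.int64(159), np.int64(106)), (262, np.int64(11), np.int64(171), np.int64(106)), (264, np.int64(12), np.int64(168), np.int64(82)), (266, np.int64(3), np.int64(152), np.int64(57)), (268, np.int64(13), np.int64(199), np.int64(41)), (270, np.int64(15), np.int64(150), np.int64(104)), (272, np.int64(17), np.int64(149), np.int64(204)), (274, np.int64(36), np.int64(8), np.int64(157)), (276, np.int64(92), np.int64(30), np.int64(171)), (278, np.int64(11), np.int64(148), np.int64(86)), (280, np.int64(10), np.int64(200), np.int64(88)), (282, np.int64(9), np.int64(164), np.int64(106)), (284, np.int64(11), np.int64(175), np.int64(96)), (286, np.int64(12), np.int64(180), np.int64(95))]
```

```bash
python3 -c "
from cell import manip
print(manip.sign_off())"
```

```text
the job is handed in; nothing more can be done
None
```

I put all three discs I could see in the jar, set and tightened the lid to its stop, swung the keeper arm over the lid's edge with its plunger snapped in, and handed the job in; I saw no fourth disc and don't yet know the verdict.

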